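Load turned finials onto the finishing boards

ROBOT

A 6-joint arm with a two-finger parallel gripper is mounted at the origin on the work surface. World frame = base frame: x ahead of the robot, y to its left, z up, the work surface at z = 0. Lengths are in mm, angles in degrees, forces in N, time in s.
With the tool pointing down it reaches from about 325 to 850 mm from the base axis. Payload 4.4 kg.
Tool frame: the origin (TCP) lies at the very end of the fingers, on their centre line; the grasp point (between the pads) lies 19 mm behind it (bot.pinch_z is the z of the grasp point in the tool frame, in mm); z points along the fingers, y is the direction in which the jaws open and shut (so a half turn about z gives the same grasp; the last joint's range is limited). The gripper opens to 94 mm and grips with 3 to 60 N. Pads are 16 mm wide; open, the fingers measure 119 mm over their backs; the gripper's body (75 mm by 177 mm) begins 78 mm behind the grasp point.
Start: joints at [66.033, 11.837, 88.321, -0, 79.842, -8.623], TCP at [152.161, 554.504, 205.447] pointing down, gripper open.
Joint ranges: [-156.59, 156.59], [-49.26, 127.26], [12.9, 141.05], [-63.56, 243.56], [4.71, 150.69], [-161.64, 161.64]. Speed limits (degrees/s): [159.86, 159.86, 180, 180, 180, 180].

INTERFACE

Orientations are given as a 3x3 rotation matrix whose columns are the frame's x, y, z axes.
In Python, from workcell import bot gives the robot as it stands.
- The arm moves only by the tool arm_command, never from a script. Its argument "series" is one flat list of numbers, 5 for each row, row after row: the opening, from 0 (shut) to 1 (fully open), then the shift along the tool's x, y, z in cm, then the turn about the tool's z in degrees. In form: [gripper, dx, dy, dz, turn, gripper, dx, dy, dz, turn, ...]. A call has 1 to 8 rows; each row shifts and turns the pose as measured when the row begins, along the tool's axes as they then stand; what a row does not reach is not made up. A row lasts 1/8 s, in which the tool goes at most 62.5 mm and 10.7 degrees, less where a joint would pass 70% of its speed; a pose out of reach is approached as far as the arm can. A call is refused whole if a number of a shift passes 6.25 or a number of a turn 10.7, either way. A call with a gripper value outside its range is refused whole. The fingers move at their own pace and stop on an object; "squeeze" is the grip in N (left out, the last holds). Time passes only in rows, so rows that do not move let the fingers close. It gives the time, the measured TCP pose, the force and the opening at its end, in the units of the state.
- bot.sense(): the state, without advancing time (a new reading comes with each control period).
- bot.snapshot(name): name is "scene" or "top" or "wrist"; returns a dict with "color" (480x640x3 uint8, blue, green, red), "fovy" (degrees; the focal length in pixels is half the picture's height over the tangent of half this angle, whatever the lens; pixels are square), "cx", "cy" (the principal point, pixels), "R" (3x3) and "t" (3): a world point X has camera coordinates R X + t; the wrist camera has in their place "T_tool_cam" (4x4, takes a point from camera to tool coordinates, whose origin is the TCP and whose axes are the flange's). Camera axes: x right, y down, z forward; pixel columns grow to the right and rows downward; lengths in mm; the calibration is good to about 2 mm. A picture is of the moment at which its call begins: read the wrist's pose just before it. There is no depth.
- bot.hand_in(): hands the job in, once; it reports no verdict.
Trained networks look in a picture, given as the dict that the camera call returned (one of the last four; its "shot" number tells which), for a name from the list of things; names that differ only in an ending like _2 or _b are one class to them, and where a whole thing is asked for, a point or a joint stands for the part that bears it (a point fixed in the world has none). Each returns a list of dicts, best first, with "p" (0 to 1); they miss things now and then, are a little off and sometimes report something else, mostly with a low value. They report only what shows in the picture. A call takes as long as a camera call. They do not tell look-alikes from the thing itself.
- bot.silhouettes(label, picture): "region" (480x640 bool, what is visible of it) and "bbox" ([left, top, right, bottom] in pixels, round what is visible of it).
The state is a dict: "time_s": time; "qpos": joint angles; "qd": joint speeds; "joint_torque": joint torques, N m; "eef_pos": TCP position; "tool_rot": TCP orientation; "wrist_force": force on the tool from outside, world axes, zero at the start; "ft_torque": the same for the moment, N m; "gripper_width": finger opening in mm.
Only numpy, scipy, OpenCV 4.12 (cv2) and the standard library are available. Lean on these libraries where they do the work, as an engineer would, in place of code of your own. Each camera call takes 0.05 s, during which the arm holds its last target. There are 200 camera calls.

TASK

Take every wooden finial off the hook rack and press it firmly onto a free tapered spigot of a finishing board, until its underside sits fully home on the spigot's shoulder and friction holds it upright. Each kind, round-bodied or square-bodied, goes on the board that has the sample of that kind standing at its outer end. Leave the samples, bowl, tin and mallet where they are.

Things in the scene. Friction and masses are not known exactly. Their poses are not given: they have to be found in the camera images.
- round1_mid (a point): Turned pale-wood finial, round-bodied (a bell 58 mm across), knob with a domed top; 148 mm tall, about 100 g. Point: its centre, on the axis 74 mm above its underside, z up. Above the underside: body 0-60 mm, neck 20 mm thick 60-98 mm, round knob 40 mm across 98-148 mm (straight to 128; grip it with the pads' middle at 126). Tapered socket in the underside, mouth 40 mm, 54 mm deep. Hangs on the rack by its knob. May be absent.
- round2_mid (a point): Turned pale-wood finial, round-bodied (a bell 58 mm across), knob with a domed top; 148 mm tall, about 100 g. Point: its centre, on the axis 74 mm above its underside, z up. Above the underside: body 0-60 mm, neck 20 mm thick 60-98 mm, round knob 40 mm across 98-148 mm (straight to 128; grip it with the pads' middle at 126). Tapered socket in the underside, mouth 40 mm, 54 mm deep. Hangs on the rack by its knob. May be absent.
- round3_mid (a point): Turned pale-wood finial, round-bodied (a bell 58 mm across), knob with a domed top; 148 mm tall, about 100 g. Point: its centre, on the axis 74 mm above its underside, z up. Above the underside: body 0-60 mm, neck 20 mm thick 60-98 mm, round knob 40 mm across 98-148 mm (straight to 128; grip it with the pads' middle at 126). Tapered socket in the underside, mouth 40 mm, 54 mm deep. Hangs on the rack by its knob. May be absent.
- square1_mid (a point): Turned pale-wood finial, square-bodied (a block 56 x 56 mm), knob with a flat top; 148 mm tall, about 100 g. Point: its centre, on the axis 74 mm above its underside, z up. Above the underside: body 0-60 mm, neck 20 mm thick 60-98 mm, round knob 40 mm across 98-148 mm (straight to 128; grip it with the pads' middle at 126). Tapered socket in the underside, mouth 40 mm, 54 mm deep. Hangs on the rack by its knob. May be absent.
- square2_mid (a point): Turned pale-wood finial, square-bodied (a block 56 x 56 mm), knob with a flat top; 148 mm tall, about 100 g. Point: its centre, on the axis 74 mm above its underside, z up. Above the underside: body 0-60 mm, neck 20 mm thick 60-98 mm, round knob 40 mm across 98-148 mm (straight to 128; grip it with the pads' middle at 126). Tapered socket in the underside, mouth 40 mm, 54 mm deep. Hangs on the rack by its knob. May be absent.
- square3_mid (a point): Turned pale-wood finial, square-bodied (a block 56 x 56 mm), knob with a flat top; 148 mm tall, about 100 g. Point: its centre, on the axis 74 mm above its underside, z up. Above the underside: body 0-60 mm, neck 20 mm thick 60-98 mm, round knob 40 mm across 98-148 mm (straight to 128; grip it with the pads' middle at 126). Tapered socket in the underside, mouth 40 mm, 54 mm deep. Hangs on the rack by its knob. May be absent.
- board_left: The left (+y) finishing board: loose dark steel plate 100 x 245 x 15 mm, 2.8 kg, with three upright tapered spigots in a row along its y. Origin under its centre, z up. A finial set lightly on a spigot sticks 8 to 12 mm above the shoulder; a straight push of 8 to 16 N drives it home (the cone has spring cheeks), and it then holds by friction.
- board_left_spigot0 (a point): Spigot 0 of the left (+y) board (0 to 2 towards +y, 95 mm apart). Point: on its axis, on top of the round aluminium shoulder (60 mm across, 21 mm above the bench) which the finial's underside meets when home; z up. The spigot is a cone rising 50 mm above this, 42 mm across at the foot, 29 mm near its rounded tip.
- board_left_spigot1 (a point): Spigot 1 of the left (+y) board (0 to 2 towards +y, 95 mm apart). Point: on its axis, on top of the round aluminium shoulder (60 mm across, 21 mm above the bench) which the finial's underside meets when home; z up. The spigot is a cone rising 50 mm above this, 42 mm across at the foot, 29 mm near its rounded tip.
- board_left_spigot2 (a point): Spigot 2 of the left (+y) board (0 to 2 towards +y, 95 mm apart). Point: on its axis, on top of the round aluminium shoulder (60 mm across, 21 mm above the bench) which the finial's underside meets when home; z up. The spigot is a cone rising 50 mm above this, 42 mm across at the foot, 29 mm near its rounded tip.
- board_right: The right (-y) finishing board: loose dark steel plate 100 x 245 x 15 mm, 2.8 kg, with three upright tapered spigots in a row along its y. Origin under its centre, z up. A finial set lightly on a spigot sticks 8 to 12 mm above the shoulder; a straight push of 8 to 16 N drives it home (the cone has spring cheeks), and it then holds by friction.
- board_right_spigot0 (a point): Spigot 0 of the right (-y) board (0 to 2 towards +y, 95 mm apart). Point: on its axis, on top of the round aluminium shoulder (60 mm across, 21 mm above the bench) which the finial's underside meets when home; z up. The spigot is a cone rising 50 mm above this, 42 mm across at the foot, 29 mm near its rounded tip.
- board_right_spigot1 (a point): Spigot 1 of the right (-y) board (0 to 2 towards +y, 95 mm apart). Point: on its axis, on top of the round aluminium shoulder (60 mm across, 21 mm above the bench) which the finial's underside meets when home; z up. The spigot is a cone rising 50 mm above this, 42 mm across at the foot, 29 mm near its rounded tip.
- board_right_spigot2 (a point): Spigot 2 of the right (-y) board (0 to 2 towards +y, 95 mm apart). Point: on its axis, on top of the round aluminium shoulder (60 mm across, 21 mm above the bench) which the finial's underside meets when home; z up. The spigot is a cone rising 50 mm above this, 42 mm across at the foot, 29 mm near its rounded tip.
- sample_round_mid (a point): Fixed sample of the round-bodied finial on a brown wooden block 75 x 75 x 12 mm, beyond the outer end of one of the boards: that kind belongs on that board (y > 0: left board, y < 0: right board). Point: half-way up the finial on its axis, 86 mm above the bench. Not to be handled.
- sample_square_mid (a point): Fixed sample of the square-bodied finial on a brown wooden block 75 x 75 x 12 mm, beyond the outer end of one of the boards: that kind belongs on that board (y > 0: left board, y < 0: right board). Point: half-way up the finial on its axis, 86 mm above the bench. Not to be handled.
- rack_mid (a point): Fixed steel rack, six two-prong hooks 90 mm apart along its y. Point: the middle of the row of hanging axes (between the two middle hooks), at the prongs' upper faces, 200 mm above the bench; x points away from the hooks' open side. Necks stand between prongs 28 mm apart, 6 mm thick; the knobs rest on them, so undersides hang 102 mm above the bench. The back bar, 40 mm behind the axes, is no higher than the prongs.
- rack: The same rack; origin on the bench under that point, same axes. Each prong reaches 30 mm in front of the finial's axis and its tip turns up 12 mm: lift a finial 16 to 28 mm (at 32 its body meets the prongs from below), draw it at least 75 mm out along the rack's -x, and only then raise it further.
- bowl: Bystander: wooden bowl 140 mm across, 60 mm high, left of the rack; origin under its centre. Leave alone.
- oil_tin: Bystander: closed steel tin 72 mm across, 110 mm high, right of the rack; origin under its centre. Leave alone.
- mallet: Bystander: wooden mallet standing on its 64 mm wide head, 210 mm tall, beyond the rack; origin under its centre. Leave alone.
Mind the look-alikes: they are no part of the job. What is shaped like the part that bears square2_mid but green or yellow is not meant.

How it is judged:
By the outcome, as a careful person would: the job done as asked, in the order asked, and still so for the second after the job is handed in, with the robot touching nothing.
Of round1, round2, round3, square1, square2, square3 only 4 to 5 are there at a start; the rules pass over those that are not, and their reading is None.
At some moment in a run one of board_left, board_right may be knocked a few centimetres aside while the robot is not near it.
It also fails if it takes over 210 s, if anything falls off the work surface, if the arm or the gripper's body presses on something with over 40 N, if the wrist force passes 120 N, or if a joint passes its speed limit or range.

## Working session

There is one attempt and no reset: what is moved stays moved. The work goes in short steps, Python scripts to look and compute and a tool call to move; the robot and the scene stay as the last step left them, time stands still between calls to the robot, and variables do not carry over. Pictures are saved under pics/ and viewed, about 12 in all and at most 16, crops included, and the job is handed in when it is done.

Besides the shell and the picture viewer there is one more tool, called after "Call:" as name(argument=value, ...) on one line, values as JSON. arm_command: Moves the arm, as the interface text tells. Its arguments: {"type":"object","properties":{"series":{"type":"array","items":{"type":"number"}},"squeeze":{"type":"number"}},"required":["series"]}

```bash
mkdir -p pics; ls
python3 - <<'E'
from workcell import bot
import cv2
s=bot.sense(); print(s['time_s'],s['eef_pos'],s['tool_rot'],s['gripper_width'],s['wrist_force'])
a=bot.snapshot('scene'); b=bot.snapshot('top')
for n,p in(('scene',a),('top',b)):
    cv2.imwrite(f'pics/{n}0.png',p['color']); print(n,p['fovy'],p['cx'],p['cy'],p['R'],p['t'])
for l in ['round1_mid','square2_mid','board_left','board_right','rack','sample_round_mid','sample_square_mid']:
    for n,p in(('scene',a),('top',b)):
        print(l,n,[(round(d['p'],2),[int(v) for v in d['bbox']]) for d in bot.silhouettes(l,p)])
E
```

```text
pics
0.0 [151.84461185 553.75918923 204.29678055] [[-9.64343158e-01  2.64653450e-01 -9.08391487e-04]
 [ 2.64654806e-01  9.64340990e-01 -2.07070000e-03]
 [ 3.27981246e-04 -2.23727555e-03 -9.99997444e-01]] 93.87680186661558 [ 0.10333741  0.2350124  -0.59162775]
scene 49.29988826039813 315.8028875714045 226.622045134547 [[-6.72615211e-01  7.39992403e-01 -1.47596350e-04]
 [ 5.84714786e-01  5.31353538e-01 -6.13002477e-01]
 [-4.53538750e-01 -4.12401092e-01 -7.90080972e-01]] [ 423.43856874 -265.09433399 1525.238047  ]
top 47.89598518429367 316.3185332796263 239.71297506190152 [[-0.01271893 -0.9998427   0.01236156]
 [-0.99913067  0.01221709 -0.03985781]
 [ 0.03970051 -0.01285776 -0.99912889]] [  -9.75256445  602.162893   1661.78160986]
round1_mid scene []
round1_mid top [(0.42, [322, 208, 342, 229]), (0.22, [211, 269, 296, 310])]
square2_mid scene [(0.97, [227, 249, 258, 307]), (0.91, [391, 385, 438, 445]), (0.9, [265, 281, 295, 338]), (0.71, [358, 266, 401, 320])]
square2_mid top [(0.95, [326, 166, 346, 192]), (0.85, [227, 205, 253, 227]), (0.7, [286, 164, 309, 192]), (0.68, [172, 175, 198, 198])]
board_left scene [(0.96, [369, 230, 478, 305])]
board_left top [(0.9, [210, 267, 295, 308])]
board_right scene [(0.56, [260, 156, 356, 226])]
board_right top [(0.65, [330, 267, 415, 302])]
rack scene [(0.64, [194, 162, 400, 384])]
rack top [(0.57, [219, 183, 417, 231])]
sample_round_mid scene [(0.72, [222, 105, 251, 157]), (0.28, [263, 158, 356, 228])]
sample_round_mid top [(0.89, [441, 261, 473, 287])]
sample_square_mid scene [(0.66, [483, 296, 542, 363])]
sample_square_mid top [(0.91, [152, 266, 185, 290]), (0.53, [212, 268, 294, 310]), (0.41, [439, 208, 469, 233])]
```

Run:
```python
import cv2
a=cv2.imread('pics/scene0.png')[80:460,180:560]; b=cv2.imread('pics/top0.png')[140:330,130:490]
cv2.imwrite('pics/s1.png',cv2.resize(a,(600,600),interpolation=cv2.INTER_CUBIC)); cv2.imwrite('pics/t1.png',cv2.resize(b,(800,422),interpolation=cv2.INTER_CUBIC))
```

```text
(no output)
```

View pics/s1.png

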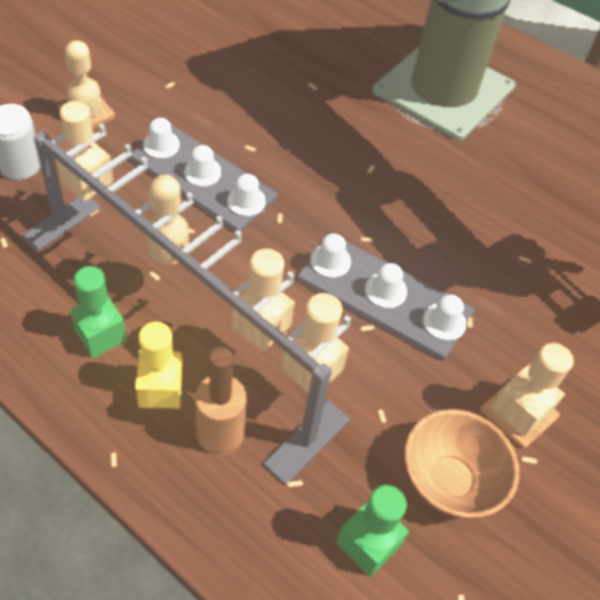

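View pics/t1.png

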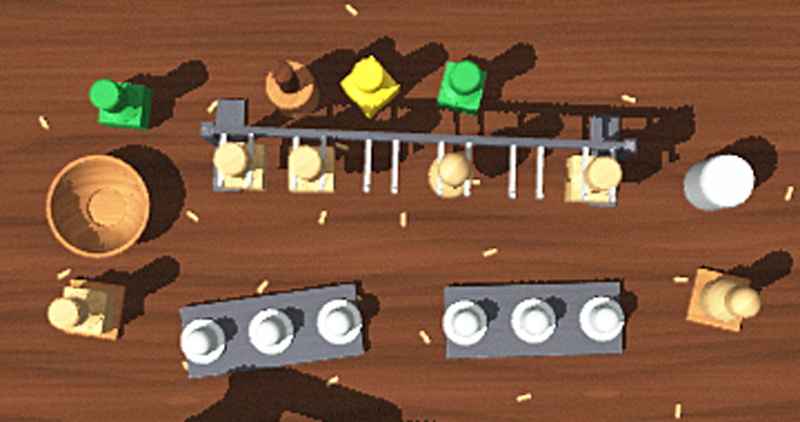

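Four finials hang on the rack, squares on hooks 6, 5 and 1 and a round on hook 3 (counting from −y). In the top crop their knobs are at (231,158), (308,163), (605,172) and (455,168). The square sample stands on the left and the round one on the right. All spigots are free, and the green and yellow figures behind the rack are decoys.

```bash
cat > h.py <<'E'
import numpy as np, cv2
from workcell import bot
def ray(p,u,v,T=None):
    f=240/np.tan(np.radians(p['fovy']/2)); d=np.array([(u-p['cx'])/f,(v-p['cy'])/f,1])
    if 'R' in p: return -p['R'].T@p['t'], p['R'].T@d
    M=T@np.array(p['T_tool_cam']); return M[:3,3],M[:3,:3]@d
def world(p,u,v,z,T=None):
    c,d=ray(p,u,v,T); return c+d*(z-c[2])/d[2]
def project(p,X,T=None):
    f=240/np.tan(np.radians(p['fovy']/2))
    if 'R' in p: c=p['R']@X+p['t']
    else: c=np.linalg.inv(T@np.array(p['T_tool_cam']))@np.append(X,1)
    return np.array([p['cx']+f*c[0]/c[2],p['cy']+f*c[1]/c[2]])
def pose(s=None):
    s=s or bot.sense(); T=np.eye(4); T[:3,:3]=s['tool_rot']; T[:3,3]=s['eef_pos']; return T
def plan(target,yaw=None,s=None):
    "tool-frame shift (cm) to world target; yaw = wanted direction of tool y in world (deg, mod 180) -> turn about tool z"
    T=pose(s); d=T[:3,:3].T@(np.array(target)-T[:3,3])/10
    t=None
    if yaw is not None:
        cur=np.degrees(np.arctan2(T[1,1],T[0,1])); t=-((yaw-cur+90)%180-90)  # tool z down -> sign flips
    return np.round(d,2),t
E
python3 - <<'E'
from h import *
p=bot.snapshot('top'); s=bot.snapshot('scene')
L=lambda u,v,z:world(p,130+u/2.2222,140+v/2.2222,z).round(0)
for n,z,pts in (('knobs',250,[(231,158),(308,163),(455,168),(605,172)]),('spigL',71,[(203,338),(271,327),(339,318)]),('spigR',71,[(466,320),(534,318),(602,317)]),('bar',200,[(205,131),(632,147)]),('samp',160,[(66,312),(740,300)])):
    for q in pts:
        X=L(*q,z); print(n,X,'scene crop px',((project(s,X)-[180,80])*600/380).round(0))
w=bot.snapshot('wrist'); print(w['T_tool_cam'],w['fovy'])
E
```

```text
knobs [671. 204. 250.] scene crop px [323. 304.]
knobs [664. 112. 250.] scene crop px [265. 256.]
knobs [656. -64. 250.] scene crop px [163. 178.]
knobs [ 649. -244.  250.] scene crop px [ 73. 109.]
spigL [447. 268.  71.] scene crop px [444. 299.]
spigL [461. 177.  71.] scene crop px [384. 270.]
spigL [472.  86.  71.] scene crop px [329. 240.]
spigR [467. -85.  71.] scene crop px [244. 180.]
spigR [ 468. -176.   71.] scene crop px [201. 152.]
spigR [ 468. -267.   71.] scene crop px [161. 125.]
bar [710. 243. 200.] scene crop px [324. 368.]
bar [ 684. -287.  200.] scene crop px [ 39. 133.]
samp [487. 425. 160.] scene crop px [552. 353.]
samp [ 491. -429.  160.] scene crop px [78. 46.]
[[-1.36442198e-05 -9.73206243e-01 -2.29933922e-01  6.71145066e+01]
 [ 9.99999868e-01  1.04815202e-04 -5.02975056e-04  4.75140230e-01]
 [ 5.13599035e-04 -2.29933898e-01  9.73206113e-01 -1.77999870e+02]
 [ 0.00000000e+00  0.00000000e+00  0.00000000e+00  1.00000000e+00]] 64.04415163849015
```

Call:
arm_command(series=[0.7,0,0,-5,-6.3,0.7,0,0,-5,-6.3,0.7,-5,-3.2,0,0,0.7,-5,-3.2,0,0,0.7,-5,-3.2,0,0,0.7,-5,-3.2,0,0,0.7,-5,-3.2,0,0,0.7,-5,-3.2,0,0], squeeze=40)

```text
time_s: 1.95
eef_pos: [450.0, 348.7, 309.9]
tool_rot: [[-1.0, 0.03, 0.004], [0.03, 1.0, 0.002], [-0.003, 0.003, -1.0]]
wrist_force: [0.9, 1.6, -0.2]
gripper_width: 65.5
```

```bash
python3 -c "
from h import *
print(pose().round(3), plan([640,204,320],87.2))"
```

```text
[[-1.00000e+00  3.00000e-02  4.00000e-03  4.50007e+02]
 [ 3.00000e-02  1.00000e+00  2.00000e-03  3.48712e+02]
 [-3.00000e-03  3.00000e-03 -1.00000e+00  3.09888e+02]
 [ 0.00000e+00  0.00000e+00  0.00000e+00  1.00000e+00]] (array([-19.43, -13.9 ,  -0.98]), np.float64(1.0899996103087801))
```

Call:
arm_command(series=[0.7,-5,-3.5,-0.3,1.1,0.7,-5,-3.5,-0.3,0,0.7,-5,-3.5,-0.3,0,0.7,-4.6,-3.4,0,0,0.7,0,0,0,0,0.7,0,0,0,0])

```text
time_s: 2.7
eef_pos: [646.5, 192.9, 317.8]
tool_rot: [[-0.998, 0.056, 0.003], [0.056, 0.998, 0.003], [-0.003, 0.003, -1.0]]
wrist_force: [-1.0, 1.3, -0.6]
gripper_width: 65.5
```

Run:
```python
from h import *
s=bot.sense(); T=pose(s); w=bot.snapshot('wrist'); print(T.round(3)); cv2.imwrite('pics/w1.png',w['color'])
for d in bot.silhouettes('square2_mid',w): print(d['p'],d['bbox'])
for n,X in (('k6',(671,204,250)),('k5',(664,112,250))): print(n,project(w,np.array(X),T))
```

```text
[[-9.98000e-01  5.60000e-02  3.00000e-03  6.46507e+02]
 [ 5.60000e-02  9.98000e-01  3.00000e-03  1.92948e+02]
 [-3.00000e-03  3.00000e-03 -1.00000e+00  3.17756e+02]
 [ 0.00000e+00  0.00000e+00  0.00000e+00  1.00000e+00]]
0.81 [434.8, 256.2, 513.9, 313.6]
0.79 [305.5, 207.2, 371.8, 308.8]
0.57 [102.4, 286.3, 130.7, 292.9]
k6 [334.14722466 285.29273371]
k5 [197.73267791 282.85474684]
```

View pics/w1.png

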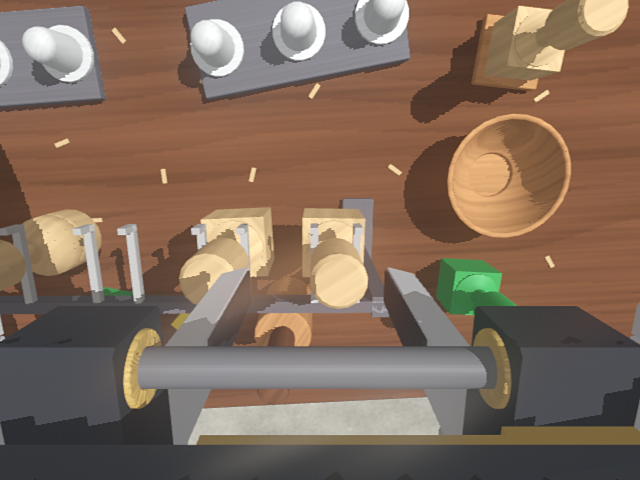

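The wrist view shows the k6 knob's flat top centred near (340,281), against a prediction of (334,285). The left board's spigot tips are at about (211,38), (297,16) and (386,2).

Run:
```python
from h import *
s=bot.sense(); T=pose(s); w=bot.snapshot('wrist')
X=world(w,340,281,250,T); print(X, world(w,207,281,250,T))
for q in((211,38),(297,16),(386,2)): print(world(w,*q,69,T).round(1))
print(s['eef_pos'],plan([X[0],X[1],209],87.2))
```

```text
[667.56136836 208.68444202 250.        ] [662.57526917 118.97756368 250.        ]
[465.5  96.8  69. ]
[450.  185.4  69. ]
[442.2 274.8  69. ]
[645.9211857  193.53692999 317.78822907] (array([-2.06,  1.56, 10.92]), np.float64(-0.2904763387650888))
```

Call:
arm_command(series=[0.7,-2.2,1.3,0,-0.3,0.7,0,0,2,0,0.7,0,0,4,0,0.7,0,0,4,0,0.7,0,0,0,0])

```text
time_s: 3.48
eef_pos: [662.6, 211.0, 214.8]
tool_rot: [[-0.999, 0.04, 0.001], [0.04, 0.999, 0.003], [-0.001, 0.003, -1.0]]
wrist_force: [-1.5, 0.3, -0.2]
gripper_width: 66.0
```

Run:
```python
from h import *
s=bot.sense(); T=pose(s); w=bot.snapshot('wrist'); print(T.round(3)); cv2.imwrite('pics/w2.png',w['color'])
print(plan([669,206.5,209],87.2))
for yy in (-20,0,20):
  print(project(w,T[:3,3]+T[:3,:3]@np.array([0,yy,0.]),T))
```

```text
[[-9.99000e-01  4.00000e-02  1.00000e-03  6.62583e+02]
 [ 4.00000e-02  9.99000e-01  3.00000e-03  2.11011e+02]
 [-1.00000e-03  3.00000e-03 -1.00000e+00  2.14814e+02]
 [ 0.00000e+00  0.00000e+00  0.00000e+00  1.00000e+00]]
(array([-0.49, -0.47,  0.88]), np.float64(0.48463520224767365))
[275.13463263 287.883238  ]
[315.82111578 287.88792942]
[356.51069272 287.8926212 ]
```

View pics/w2.png

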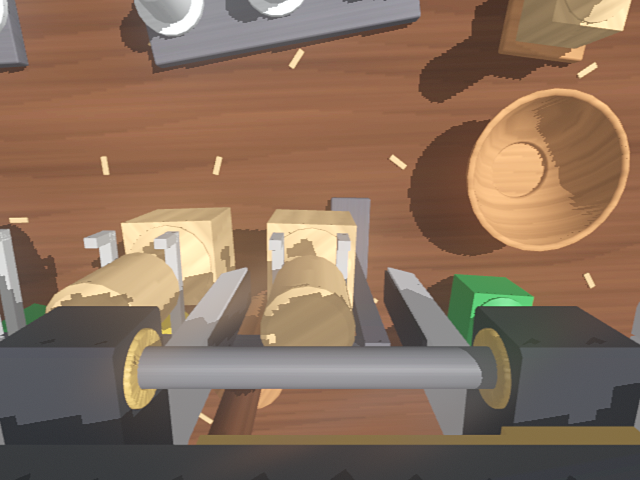

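Run:
```python
from h import *
s=bot.sense(); T=pose(s); w=bot.snapshot('wrist'); print(T[:3,3])
for x in (664,667,670):
  print(x,project(w,np.array([x,208,250.]),T),project(w,np.array([x-17,208,250.]),T))
print(plan([669,208,209],87.2))
```

```text
[664.20805695 211.35806262 217.78997719]
664 [307.66099009 316.06043322] [305.69928712 276.7576521 ]
667 [307.99686873 322.78977231] [306.05287019 283.84170021]
670 [308.32976144 329.45928824] [306.40322873 290.86114457]
(array([-0.31, -0.34,  1.14]), np.float64(0.46905379303122174))
```

Run:
```python
import cv2
a=cv2.imread('pics/w2.png')[220:350,220:420]; cv2.imwrite('pics/w2c.png',cv2.resize(a,(800,520),interpolation=cv2.INTER_CUBIC))
```

```text
(no output)
```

View pics/w2c.png

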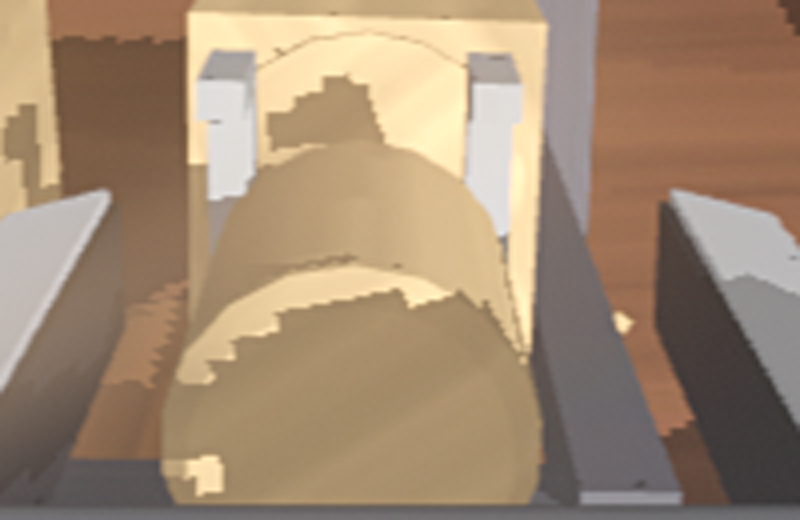

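Run:
```python
from h import *
w=bot.snapshot('wrist')
for k in range(3):
  s=bot.sense(); print(s['eef_pos'],s['time_s'])
T=pose(s);T[:3,:3]=[[-.9992,.04,.001],[.04,.9992,.003],[-.001,.003,-1]]
T[:3,3]=[662.583,211.011,214.814]; print(world(w,308,330,250,T))
T[:3,3]=[664.2,211.3,217.8]; print(world(w,308,330,250,T))
```

```text
[667.19792877 211.47721927 222.14614172] 3.625
[667.19792877 211.47721927 222.14614172] 3.625
[667.19792877 211.47721927 222.14614172] 3.625
[667.25102431 207.65159141 250.        ]
[670.36928374 207.8126767  250.        ]
```

Call:
arm_command(series=[0.7,0,0,0,0,0.7,0,0,0,0])

```text
time_s: 3.88
eef_pos: [669.2, 211.9, 226.9]
tool_rot: [[-0.999, 0.041, 0.021], [0.041, 0.999, 0.006], [-0.021, 0.007, -1.0]]
wrist_force: [0.4, 0.5, 0.5]
gripper_width: 65.8
```

Call:
arm_command(series=[0.7,0,0,0,0,0.7,0,0,0,0])

```text
time_s: 4.12
eef_pos: [670.1, 211.9, 228.9]
tool_rot: [[-0.999, 0.041, 0.024], [0.041, 0.999, 0.007], [-0.024, 0.008, -1.0]]
wrist_force: [-0.6, -0.4, -0.0]
gripper_width: 65.8
```

Call:
arm_command(series=[0.7,0,0,0,0])

```text
time_s: 4.25
eef_pos: [670.2, 211.9, 229.0]
tool_rot: [[-0.999, 0.041, 0.024], [0.041, 0.999, 0.007], [-0.024, 0.008, -1.0]]
wrist_force: [-0.1, -0.5, -0.4]
gripper_width: 65.9
```

Call:
arm_command(series=[0.7,0,0,-4,0])

```text
time_s: 4.38
eef_pos: [666.6, 211.1, 264.1]
tool_rot: [[-0.999, 0.041, 0.014], [0.041, 0.999, 0.005], [-0.014, 0.005, -1.0]]
wrist_force: [-0.2, -0.3, -0.1]
gripper_width: 66.1
```

Call:
arm_command(series=[0.7,0,0,0,0])

```text
time_s: 4.5
eef_pos: [669.0, 211.5, 269.2]
tool_rot: [[-0.999, 0.041, 0.023], [0.041, 0.999, 0.007], [-0.023, 0.007, -1.0]]
wrist_force: [-0.2, -0.2, 0.3]
gripper_width: 66.3
```

Call:
arm_command(series=[0.7,0,0,0,0,0.7,0,0,0,0,0.7,0,0,0,0])

```text
time_s: 4.88
eef_pos: [667.7, 211.2, 265.8]
tool_rot: [[-0.999, 0.041, 0.018], [0.041, 0.999, 0.006], [-0.018, 0.006, -1.0]]
wrist_force: [-0.1, 0.7, -0.1]
gripper_width: 66.0
```

Call:
arm_command(series=[0.7,0,0,-6,0,0.7,0,0,0,0,0.7,0,0,0,0,0.7,0,0,0,0])

```text
time_s: 5.38
eef_pos: [664.4, 210.5, 321.5]
tool_rot: [[-0.999, 0.041, 0.009], [0.041, 0.999, 0.004], [-0.009, 0.004, -1.0]]
wrist_force: [-0.1, 0.0, 0.5]
gripper_width: 65.8
```

Call:
arm_command(series=[0.7,0,0,1,0,0.7,0,0,1,0,0.7,0,0,1,0,0.7,0,0,1,0,0.7,0,0,1,0,0.7,0,0,1,0])

```text
time_s: 6.12
eef_pos: [663.5, 210.4, 253.9]
tool_rot: [[-0.999, 0.041, 0.003], [0.041, 0.999, 0.003], [-0.003, 0.003, -1.0]]
wrist_force: [0.3, -0.5, -0.0]
gripper_width: 65.9
```

Call:
arm_command(series=[0.7,0,0,0.5,0,0.7,0,0,0.2,0,0.7,0,0,0,0,0.7,0,0,0,0])

```text
time_s: 6.62
eef_pos: [663.5, 210.4, 246.0]
tool_rot: [[-0.999, 0.041, 0.003], [0.041, 0.999, 0.003], [-0.003, 0.003, -1.0]]
wrist_force: [0.4, 0.6, 0.6]
gripper_width: 66.1
```

Call:
arm_command(series=[0.7,-0.3,-0.15,0.3,0,0.7,-0.2,-0.07,1,0,0.7,0,0,1,0,0.7,0,0,0.8,0,0.7,0,0,0.4,0,0.7,0,0,0.1,0,0.7,0,0,0,0])

```text
time_s: 7.5
eef_pos: [668.8, 207.9, 207.1]
tool_rot: [[-0.999, 0.041, 0.003], [0.041, 0.999, 0.003], [-0.003, 0.003, -1.0]]
wrist_force: [-0.2, 0.4, -0.3]
gripper_width: 65.8
```

```bash
python3 -c "
from h import *
s=bot.sense()
print(s['time_s'],s['eef_pos'], s['tool_rot'][:,2], plan([668.5,208,209],87.2))"
```

```text
7.5 [668.76901193 207.87923125 207.09438232] [ 0.00267617  0.00275906 -0.99999261] (array([ 0.03,  0.01, -0.19]), np.float64(0.42840030299440457))
```

Call:
arm_command(series=[0.3,0,0,-0.2,0,0.3,0,0,0,0,0.3,0,0,0,0,0.3,0,0,0,0,0.3,0,0,0,0], squeeze=40)

```text
time_s: 8.12
eef_pos: [669.3, 208.0, 210.5]
tool_rot: [[-0.999, 0.041, 0.005], [0.041, 0.999, 0.003], [-0.005, 0.003, -1.0]]
wrist_force: [0.3, -0.6, -0.5]
gripper_width: 39.6
```

Call:
arm_command(series=[0.3,0,0,-0.4,0,0.3,0,0,-0.8,0,0.3,0,0,-0.6,0,0.3,0,0,-0.2,0,0.3,0,0,0,0])

```text
time_s: 8.75
eef_pos: [669.1, 207.9, 231.8]
tool_rot: [[-0.999, 0.041, 0.004], [0.041, 0.999, 0.003], [-0.004, 0.003, -1.0]]
wrist_force: [0.7, -0.0, -0.1]
gripper_width: 39.5
```

Call:
arm_command(series=[0.3,0.4,0,0,0,0.3,1,0,0,0,0.3,1.8,0,0,0,0.3,2,0,0,0,0.3,1.6,0,0,0,0.3,1,0,0,0,0.3,0.5,0,0,0,0.3,0.2,0,0,0])

```text
time_s: 9.75
eef_pos: [577.6, 211.5, 230.1]
tool_rot: [[-0.999, 0.041, 0.001], [0.041, 0.999, 0.003], [-0.001, 0.003, -1.0]]
wrist_force: [-0.6, 0.8, -1.5]
gripper_width: 39.1
```

Run:
```python
from h import *
s=bot.sense(); T=pose(s); print(s['time_s'],s['eef_pos'],s['tool_rot'][:,2],s['gripper_width'])
w=bot.snapshot('wrist');t=bot.snapshot('top');c=bot.snapshot('scene')
for n,p in(('w',w),('t',t),('c',c)): cv2.imwrite(f'pics/{n}3.png',p['color'])
import pickle; pickle.dump((w,t,c,T),open('v3.pkl','wb'))
a=np.vstack([cv2.resize(t['color'][180:310,180:420],(800,433),interpolation=cv2.INTER_CUBIC)]); cv2.imwrite('pics/t3c.png',a)
```

```text
9.75 [577.57692655 211.52860832 230.06427276] [ 0.00115489  0.00259981 -0.99999595] 39.10547428476534
```

View pics/w3.png

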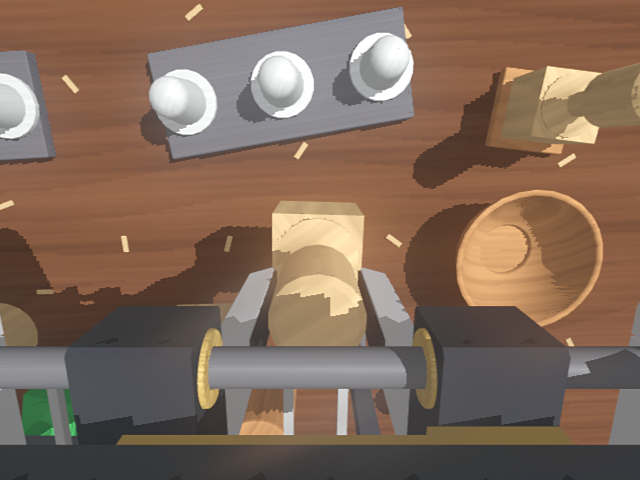

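The finial is out of the rack and upright in the grip. The left board's shoulders show at about (189,102), (282,84) and (381,67). I'll fit a board model to the white regions in the views.

```bash
cat >> h.py <<'E'
from scipy.optimize import minimize
A=np.linspace(0,2*np.pi,40,endpoint=False)
def circ(p,x,y,z,r,T): return np.array([project(p,np.array([x+r*np.cos(a),y+r*np.sin(a),z]),T) for a in A])
def spigmask(p,x,y,T):
    m=np.zeros((1920,2560),np.uint8)
    for part in ([(15,30),(21,30)],[(21,21),(64,14.5),(69,11),(71,6)]):
        pts=np.vstack([circ(p,x,y,z,r,T) for z,r in part])
        cv2.fillConvexPoly(m,cv2.convexHull((pts*4).astype(np.float32)).astype(int),1)
    return cv2.resize(m.astype(np.float32),(640,480),interpolation=cv2.INTER_AREA)
def white(p,th=115):
    c=p['color'].astype(int); return ((c.min(2)>th)&(c.max(2)-c.min(2)<40)).astype(np.float32)
def fitboard(p,x,y,th,T=None,use=(0,1,2)):
    "fit board centre and angle of its y axis; returns x,y,th(deg),residual fraction, spigots"
    W=white(p)
    def sp(q): return [(q[0]-np.sin(np.radians(q[2]))*k,q[1]+np.cos(np.radians(q[2]))*k) for k in (-95,0,95)]
    def cost(q):
        m=np.zeros((480,640),np.float32)
        for k in use: m=np.maximum(m,spigmask(p,*sp(q)[k],T))
        R=cv2.dilate((m>0).astype(np.uint8),np.ones((9,9))) 
        return (np.abs(m-W)*R).sum()/m.sum()
    b=None
    for d in (12,4):
        q0=b.x if b is not None else np.array([x,y,th])
        b=minimize(cost,q0,method='Nelder-Mead',options=dict(initial_simplex=np.array([q0,q0+[d,0,0],q0+[0,d,0],q0+[0,0,d/2]]),xatol=.1,fatol=1e-4))
    return b.x.round(1),round(b.fun,3),np.round(sp(b.x),1)
E
python3 - <<'E'
from h import *
import pickle; w,t,c,T=pickle.load(open('v3.pkl','rb'))
for n,p,TT in(('w',w,T),('t',t,None),('c',c,None)):
    r=fitboard(p,456,180,8,TT); print(n,*r)
    if n!='w': print(n,'R',*fitboard(p,468,-176,0,None))
X=T[:3,3]+T[:3,:3]@np.array([0,0,-41.]); print('knob top exp',X, project(w,X,T),project(t,X),project(c,X))
E
```

```text
w [451.  184.7   7.2] 0.246 [[462.9  90.5]
 [451.  184.7]
 [439.1 279. ]]
t [479.  181.3   7.3] 0.879 [[491.   87.1]
 [479.  181.3]
 [467.  275.6]]
t R [ 453.6 -182.3    6.6] 0.596 [[ 464.5 -276.7]
 [ 453.6 -182.3]
 [ 442.6  -88. ]]
c [446.7 186.9   7.9] 0.642 [[459.7  92.8]
 [446.7 186.9]
 [433.7 281. ]]
c R [ 461.3 -176.6    2.9] 0.444 [[ 466.2 -271.5]
 [ 461.3 -176.6]
 [ 456.5  -81.7]]
knob top exp [577.52957625 211.42201626 271.06410686] [315.48510842 325.45942408] [230.10851658 246.18987428] [419.86121544 236.8284587 ]
```

View pics/t3c.png

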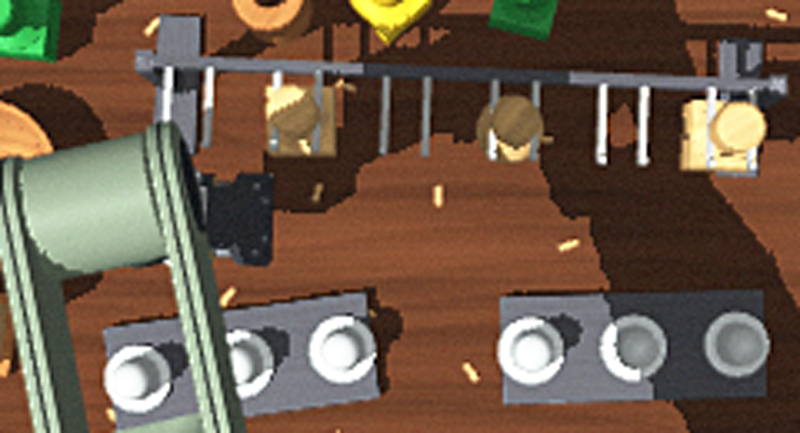

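Run:
```python
from h import *
import pickle; w,t,c,T=pickle.load(open('v3.pkl','rb'))
for q in((342,350),(138,378),(531,350)): print('top',world(t,180+q[0]/3.3333,180+q[1]/3.3333,21))
for q in((189,102),(282,84),(381,67)): print('w',world(w,*q,21,T))
for tx in (-3,0,3):
  for tz,r in((-41,18),):
    X=T[:3,3]+T[:3,:3]@np.array([tx,0,tz+0.]); P=circ(w,X[0],X[1],X[2],r,T); print(tx,P.min(0),P.max(0))
cv2.imwrite('pics/w3c.png',cv2.resize(w['color'][30:350,140:420],(700,800))[:,:] if 0 else cv2.resize(w['color'][30:350,140:420],(525,600),interpolation=cv2.INTER_CUBIC))
```

```text
top [463.84194055  88.08110485  21.        ]
top [440.66875602 275.60996548  21.        ]
top [461.53339441 -85.98990194  21.        ]
w [463.31148508  94.94253802  21.        ]
w [450.81676041 184.67657786  21.        ]
w [439.65969243 278.31382597  21.        ]
-3 [269.34285033 289.01965322] [361.72153035 373.73868231]
0 [269.12229242 281.51085451] [361.92923101 367.01997547]
3 [268.89968177 273.93009043] [362.13886817 360.24039038]
```

View pics/w3c.png

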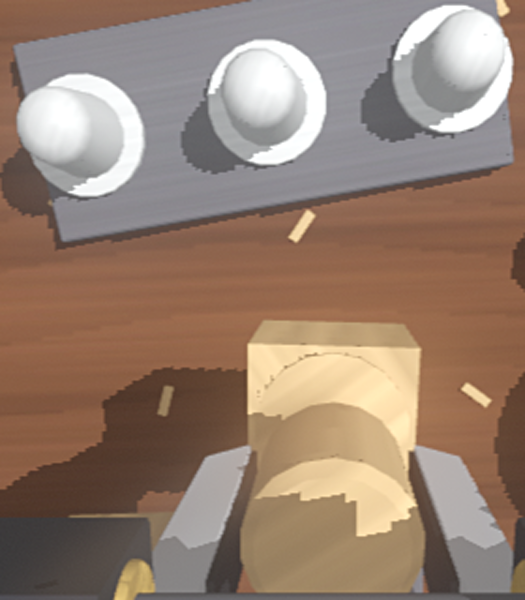

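Run:
```python
from h import *
import pickle; w,t,c,T=pickle.load(open('v3.pkl','rb'))
g=lambda u,v:(140+u/1.875,30+v/1.875)
for q,z in(((263,322),121.5),((408,322),121.5),((248,345),181.5),((420,347),181.5)):
    X=world(w,*g(*q),z,T); print(X.round(1),(T[:3,:3].T@(X-T[:3,3])).round(1))
# ellipse centre of shoulder discs, fit by extremes
for q in((81,135),(267,102),(452,69)): print('w',world(w,*g(*q),21,T).round(1))
```

```text
[549.  186.  121.5] [ 27.7 -27.  108.5]
[551.4 243.9 121.5] [ 27.6  31.  108.6]
[548.1 186.7 181.5] [ 28.5 -26.2  48.5]
[551.  241.5 181.5] [27.9 28.7 48.6]
w [463.1  89.4  21. ]
w [451.2 185.   21. ]
w [439.5 278.4  21. ]
```

Call:
arm_command(series=[0.3,0.7,0.3,0,0,0.3,1.8,0.75,0,0,0.3,2.6,1.1,0,0,0.3,3,1.25,0,0,0.3,2.8,1.2,0,0,0.3,1.8,0.75,0,0,0.3,0.9,0.37,0,0,0.3,0.4,0.17,0,0])

```text
time_s: 10.9
eef_pos: [432.3, 279.8, 229.7]
tool_rot: [[-0.999, 0.041, 0.0], [0.041, 0.999, 0.004], [-0.0, 0.004, -1.0]]
wrist_force: [0.2, -0.4, -1.6]
gripper_width: 39.5
```

Call:
arm_command(series=[0.3,0,0,0.3,0,0.3,0,0,0.5,0,0.3,0,0,0.3,0,0.3,0,0,0.1,0,0.3,0,0,0,0])

```text
time_s: 11.52
eef_pos: [434.1, 278.8, 216.2]
tool_rot: [[-0.999, 0.043, 0.0], [0.043, 0.999, 0.003], [-0.0, 0.003, -1.0]]
wrist_force: [0.0, -0.1, -0.8]
gripper_width: 39.4
```

Run:
```python
from h import *
s=bot.sense(); T=pose(s); print(s['time_s'],s['eef_pos'],s['tool_rot'][:,2],s['gripper_width'])
w=bot.snapshot('wrist'); cv2.imwrite('pics/w4.png',w['color'])
import pickle; pickle.dump((w,T),open('v4.pkl','wb'))
print(plan([439.8,276,200],87.2), project(w,np.array([439.8,278.,21]),T))
```

```text
11.525 [434.08293606 278.77674927 216.19753386] [ 2.58698934e-04  2.77159757e-03 -9.99996126e-01] 39.39950721170458
(array([-0.58, -0.26,  1.63]), np.float64(0.3235009518762979)) [315.37401319 223.31648253]
```

View pics/w4.png

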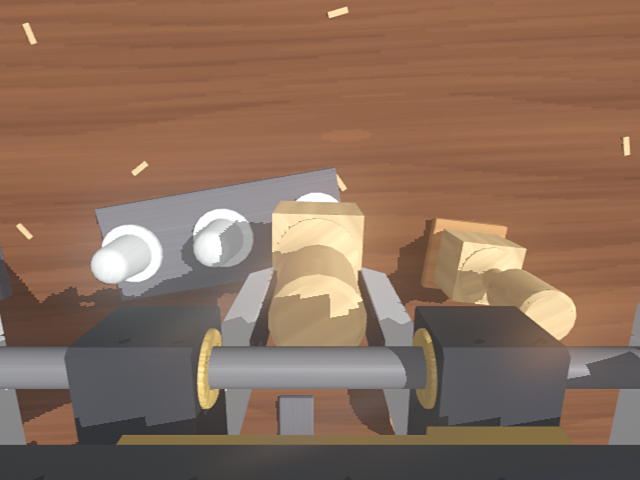

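Run:
```python
from h import *
import pickle; w,T=pickle.load(open('v4.pkl','rb'))
cv2.imwrite('pics/w4c.png',cv2.resize(w['color'][160:310,80:380],(800,400),interpolation=cv2.INTER_CUBIC))
```

```text
(no output)
```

View pics/w4c.png

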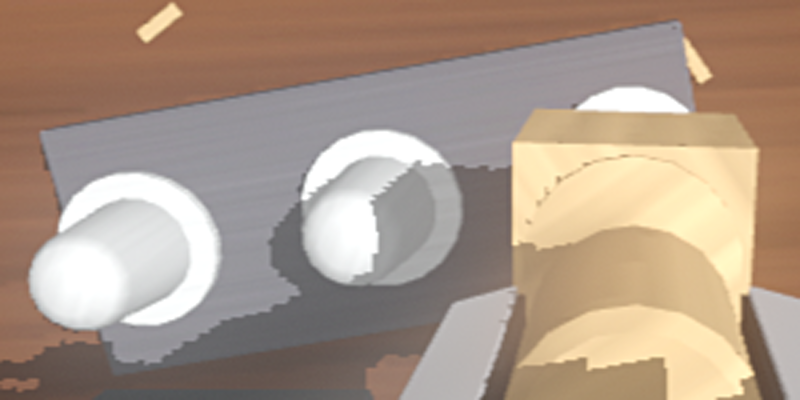

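Run:
```python
from h import *
import pickle; w,T=pickle.load(open('v4.pkl','rb'))
a=world(w,132.3,253.4,21,T);b=world(w,223.2,238,21,T);f=world(w,318.1,192.3,21,T)
print(a,b,np.linalg.norm(a-b),'s2 extrap',2*b-a,'s2 arc',f+[30,0,0])
for u,v in((533,111),(737,111)):
  X=world(w,80+u/2.6667,160+v/2.6667,T[2,3]-108.5,T); print(T[:3,:3].T@(X-T[:3,3]))
```

```text
[462.55171019  92.40118189  21.        ] [450.68317933 185.40610465  21.        ] 93.75914719684731 s2 extrap [438.81464847 278.41102742  21.        ] s2 arc [439.2655914  282.00263746  21.        ]
[ 27.74696623 -27.28760375 108.42071107]
[ 27.72710018  30.09451429 108.58024792]
```

Call:
arm_command(series=[0.3,-0.3,-0.06,0,0,0.3,-0.2,-0.04,0.3,0,0.3,0,0,0.8,0,0.3,0,0,1.1,0,0.3,0,0,1.1,0,0.3,0,0,0.7,0,0.3,0,0,0.3,0,0.3,0,0,0.1,0], squeeze=60)

```text
time_s: 12.58
eef_pos: [438.9, 277.5, 168.5]
tool_rot: [[-0.999, 0.043, -0.001], [0.043, 0.999, 0.002], [0.001, 0.002, -1.0]]
wrist_force: [0.1, -0.7, -1.6]
gripper_width: 39.2
```

Call:
arm_command(series=[0.3,0,0,0.1,0,0.3,0,0,0,0])

```text
time_s: 12.82
eef_pos: [439.3, 277.6, 167.9]
tool_rot: [[-0.999, 0.043, 0.0], [0.043, 0.999, 0.003], [0.0, 0.003, -1.0]]
wrist_force: [0.7, -0.9, -1.5]
gripper_width: 39.0
```

Call:
arm_command(series=[0.3,0,0,0.4,0,0.3,0,0,0.5,0,0.3,0,0,0.5,0,0.3,0,0,0.5,0,0.3,0,0,0.3,0,0.3,0,0,0.1,0])

```text
time_s: 13.58
eef_pos: [439.4, 277.8, 143.5]
tool_rot: [[-0.999, 0.043, 0.0], [0.043, 0.999, 0.003], [-0.0, 0.003, -1.0]]
wrist_force: [-1.0, -0.1, -0.3]
gripper_width: 39.1
```

Call:
arm_command(series=[0.3,0,0,0.3,0,0.3,0,0,0.2,0])

```text
time_s: 13.82
eef_pos: [439.2, 277.9, 138.4]
tool_rot: [[-0.999, 0.043, -0.0], [0.043, 0.999, 0.003], [0.0, 0.003, -1.0]]
wrist_force: [-0.3, -0.3, 1.8]
gripper_width: 39.5
```

Contact is beginning as expected, about 9 mm above home. Pressing now.

Call:
arm_command(series=[0.3,0,0,0.3,0,0.3,0,0,0.3,0])

```text
time_s: 14.08
eef_pos: [439.7, 278.2, 134.5]
tool_rot: [[-0.999, 0.043, 0.001], [0.043, 0.999, 0.003], [-0.001, 0.003, -1.0]]
wrist_force: [-2.5, -0.8, 7.8]
gripper_width: 39.5
```

Call:
arm_command(series=[0.3,0,0,0.4,0,0.3,0,0,0.4,0])

```text
time_s: 14.32
eef_pos: [440.0, 278.2, 129.7]
tool_rot: [[-0.999, 0.043, 0.001], [0.043, 0.999, 0.003], [-0.001, 0.003, -1.0]]
wrist_force: [-5.0, -1.4, 12.2]
gripper_width: 39.5
```

Call:
arm_command(series=[0.3,0,0,0.4,0,0.3,0,0,0.4,0])

```text
time_s: 14.58
eef_pos: [440.1, 278.4, 129.3]
tool_rot: [[-0.999, 0.042, 0.001], [0.042, 0.999, 0.002], [-0.001, 0.002, -1.0]]
wrist_force: [-9.8, -2.9, 22.8]
gripper_width: 39.6
```

Call:
arm_command(series=[0.3,0,0,0.5,0,0.3,0,0,0.5,0])

```text
time_s: 14.82
eef_pos: [440.2, 278.5, 129.3]
tool_rot: [[-0.999, 0.041, 0.001], [0.041, 0.999, 0.001], [-0.001, 0.001, -1.0]]
wrist_force: [-11.6, -4.1, 25.8]
gripper_width: 39.2
```

Call:
arm_command(series=[0.3,0,0,0,0,0.3,0,0,0,0,0.66,0,0,0,0,0.66,0,0,0,0,0.66,0,0,0,0])

```text
time_s: 15.45
eef_pos: [440.8, 278.7, 129.7]
tool_rot: [[-0.999, 0.041, 0.003], [0.041, 0.999, 0.001], [-0.003, 0.001, -1.0]]
wrist_force: [-0.3, -0.2, 0.1]
gripper_width: 61.1
```

Call:
arm_command(series=[0.66,0,0,-0.5,0,0.66,0,0,-2,0,0.66,0,0,-4,0,0.66,0,0,-4,0,0.66,0,0,-3,0,0.66,0,0,-1.5,0,0.66,0,0,-0.6,0,0.66,0,0,-0.2,0], squeeze=60)

```text
time_s: 16.45
eef_pos: [439.9, 278.0, 291.7]
tool_rot: [[-0.999, 0.041, 0.001], [0.041, 0.999, 0.0], [-0.001, 0.0, -1.0]]
wrist_force: [-0.6, 1.7, -0.5]
gripper_width: 62.2
```

Run:
```python
from h import *
s=bot.sense(); T=pose(s); print(s['eef_pos'],s['tool_rot'][:,2])
w=bot.snapshot('wrist'); cv2.imwrite('pics/w5.png',w['color'])
print(plan([664.6,118.1,290],87.2,s), project(w,np.array([440,280.,169]),T))
```

```text
[439.8598264  278.02301634 291.6769249 ] [ 5.77675825e-04  2.56966854e-04 -9.99999800e-01]
(array([-23.11, -15.06,   0.18]), np.float64(0.45361187467014474)) [318.73046257 233.5958768 ]
```

View pics/w5.png

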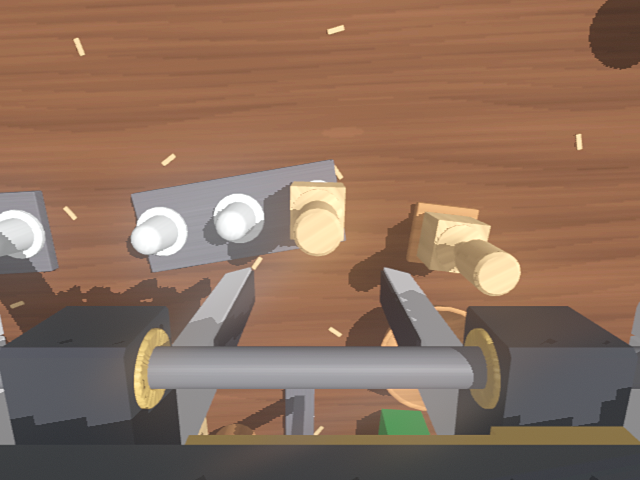

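Call:
arm_command(series=[0.66,-0.8,-0.5,0,0.4,0.66,-2,-1.3,0,0,0.66,-3.5,-2.3,0,0,0.66,-4.2,-2.8,0,0,0.66,-4.2,-2.7,0,0,0.66,-3.6,-2.4,0,0,0.66,-2.3,-1.5,0,0,0.66,-1.3,-0.8,0,0])

```text
time_s: 17.5
eef_pos: [656.1, 116.5, 279.1]
tool_rot: [[-0.999, 0.049, -0.016], [0.049, 0.999, -0.003], [0.016, -0.004, -1.0]]
wrist_force: [-0.3, 0.8, -0.2]
gripper_width: 62.2
```

Call:
arm_command(series=[0.66,-0.4,-0.3,0,0,0.66,-0.2,-0.1,0,0,0.66,0,0,0,0])

```text
time_s: 17.88
eef_pos: [661.1, 112.4, 277.4]
tool_rot: [[-0.999, 0.048, -0.02], [0.049, 0.999, -0.003], [0.019, -0.004, -1.0]]
wrist_force: [-0.5, -0.4, 0.3]
gripper_width: 62.2
```

Run:
```python
from h import *
s=bot.sense(); T=pose(s); print(s['eef_pos'],s['tool_rot'][:,2])
w=bot.snapshot('wrist'); cv2.imwrite('pics/w6.png',w['color'])
print(plan([664.6,118.1,209],87.2,s))
for n,X in (('k5',(664.6,118.1,250)),):
  P=circ(w,*X,18.5,T);print(P.min(0),P.max(0))
for d in bot.silhouettes('square2_mid',w): print(d['p'],d['bbox'])
```

```text
[661.08357957 112.42399943 277.35161398] [-0.01955126 -0.00293291 -0.99980455]
(array([-0.46,  0.61,  6.83]), np.float64(0.02266391104046761))
[293.74093665 245.00144249] [359.41778361 307.81346571]
0.74 [512.2, 261.1, 635.0, 342.6]
0.71 [235.3, 279.9, 297.9, 392.7]
0.64 [144.9, 289.1, 192.4, 341.6]
0.62 [441.8, 0.0, 522.0, 21.9]
0.26 [560.5, 0.0, 637.3, 77.9]
```

Call:
arm_command(series=[0.66,-0.3,0.4,0,0,0.66,-0.2,0.2,2,0,0.66,0,0,2,0,0.66,0,0,0,0,0.66,0,0,0,0,0.66,0,0,0,0])

```text
time_s: 18.73
eef_pos: [665.0, 120.6, 234.9]
tool_rot: [[-0.999, 0.046, -0.019], [0.046, 0.999, -0.003], [0.019, -0.004, -1.0]]
wrist_force: [0.3, 0.7, -0.4]
gripper_width: 61.9
```

Run:
```python
from h import *
s=bot.sense(); T=pose(s); print(s['eef_pos'],s['tool_rot'][:,2])
w=bot.snapshot('wrist'); cv2.imwrite('pics/w6.png',w['color'])
print(plan([664.6,118.1,209],87.2,s))
P=circ(w,664.6,118.1,250,18.5,T);print(P.min(0),P.max(0))
```

```text
[664.95940948 120.61005826 234.86386295] [-0.01938701 -0.00266347 -0.99980851]
(array([-0.03, -0.24,  2.59]), np.float64(0.1801590692417676))
[269.27263877 259.16095254] [350.8715747 336.2871656]
```

View pics/w6.png

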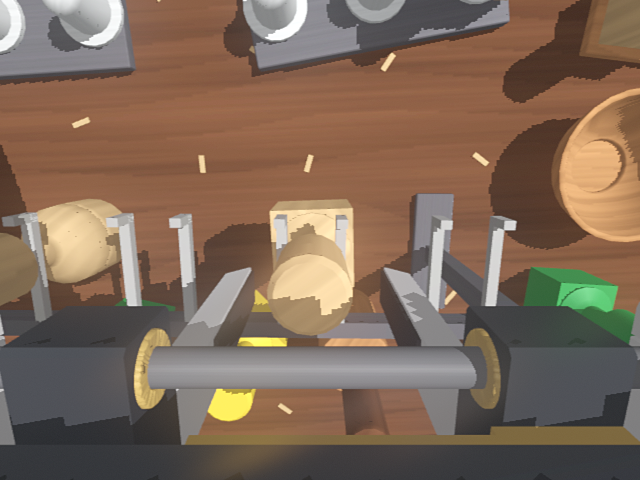

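Call:
arm_command(series=[0.66,0,-0.2,-1,0,0.66,0,0,-1.5,0,0.66,0,0,-1.5,0,0.66,0,0,-1.5,0,0.66,0,0,-1,0,0.66,0,0,-0.5,0,0.66,0,0,-0.2,0])

```text
time_s: 19.65
eef_pos: [667.9, 118.6, 316.2]
tool_rot: [[-0.999, 0.046, -0.012], [0.046, 0.999, -0.002], [0.012, -0.003, -1.0]]
wrist_force: [-0.2, -0.4, -0.2]
gripper_width: 62.0
```

Call:
arm_command(series=[0.66,0,0,2,0,0.66,0,0,4,0,0.66,0,0,3.5,0,0.66,0,0,0,0,0.66,0,0,0,0,0.66,0,0,0,0,0.66,0,0,0,0])

```text
time_s: 20.52
eef_pos: [668.3, 118.5, 222.3]
tool_rot: [[-0.999, 0.046, -0.008], [0.046, 0.999, -0.002], [0.008, -0.002, -1.0]]
wrist_force: [-0.1, -0.2, 0.2]
gripper_width: 62.2
```

Call:
arm_command(series=[0.66,0.25,0,0.3,0,0.66,0.15,0,0.5,0,0.66,0.05,0,0.3,0,0.66,0,0,0.1,0,0.66,0,0,0,0])

```text
time_s: 21.15
eef_pos: [664.0, 118.8, 211.2]
tool_rot: [[-0.999, 0.046, -0.005], [0.046, 0.999, -0.002], [0.005, -0.002, -1.0]]
wrist_force: [0.7, 0.1, 0.3]
gripper_width: 61.9
```

Call:
arm_command(series=[0.3,0,0,0,0,0.3,0,0,0,0,0.3,0,0,0,0,0.3,0,0,0,0])

```text
time_s: 21.65
eef_pos: [664.2, 118.7, 211.3]
tool_rot: [[-0.999, 0.046, -0.005], [0.046, 0.999, -0.002], [0.005, -0.002, -1.0]]
wrist_force: [-0.0, -0.1, 0.2]
gripper_width: 39.6
```

Call:
arm_command(series=[0.3,0,0,-0.4,0,0.3,0,0,-0.8,0,0.3,0,0,-0.6,0,0.3,0,0,-0.2,0,0.3,0,0,0,0])

```text
time_s: 22.28
eef_pos: [664.3, 118.8, 232.8]
tool_rot: [[-0.999, 0.046, -0.005], [0.046, 0.999, -0.002], [0.005, -0.002, -1.0]]
wrist_force: [-0.5, -1.0, -0.8]
gripper_width: 39.3
```

Call:
arm_command(series=[0.3,0.4,0,0,0,0.3,1,0,0,0,0.3,1.8,0,0,0,0.3,2,0,0,0,0.3,1.6,0,0,0,0.3,1,0,0,0,0.3,0.5,0,0,0,0.3,0.2,0,0,0])

```text
time_s: 23.28
eef_pos: [572.8, 123.0, 231.8]
tool_rot: [[-0.999, 0.046, -0.008], [0.046, 0.999, -0.002], [0.008, -0.002, -1.0]]
wrist_force: [0.3, -0.5, -0.9]
gripper_width: 39.3
```

```bash
cat > look.py <<'E'
import sys
from h import *
# held finial pose + board view; args: board guess x y th, use indices
s=bot.sense(); T=pose(s); w=bot.snapshot('wrist'); n=sys.argv[1]; cv2.imwrite(f'pics/{n}.png',w['color'])
print(s['time_s'],s['eef_pos'].round(1),s['tool_rot'][:,2].round(4),round(s['gripper_width'],1))
x,y,th=map(float,sys.argv[2:5]); use=[int(c) for c in sys.argv[5]]
print(fitboard(w,x,y,th,T,use))
E
python3 look.py w7 451 183 7.2 01
```

```text
23.275 [572.8 123.  231.8] [-0.0081 -0.002  -1.    ] 39.3
(array([451.2, 184.8,   7.4]), np.float64(0.206), array([[463.5,  90.6],
       [451.2, 184.8],
       [438.9, 279. ]]))
```

Call:
arm_command(series=[0.3,0.6,0.26,0,0,0.3,1.5,0.66,0,0,0.3,2.3,1.0,0,0,0.3,2.7,1.2,0,0,0.3,2.4,1.05,0,0,0.3,1.5,0.66,0,0,0.3,0.8,0.35,0,0,0.3,0.4,0.17,0,0])

```text
time_s: 24.32
eef_pos: [447.0, 185.5, 232.4]
tool_rot: [[-0.999, 0.045, -0.009], [0.046, 0.999, -0.001], [0.008, -0.001, -1.0]]
wrist_force: [0.3, -0.4, -1.0]
gripper_width: 39.1
```

Call:
arm_command(series=[0.3,0,0,0.3,0,0.3,0,0,0.5,0,0.3,0,0,0.5,0,0.3,0,0,0.3,0,0.3,0,0,0.1,0,0.3,0,0,0,0])

```text
time_s: 25.08
eef_pos: [448.2, 184.4, 213.5]
tool_rot: [[-0.999, 0.048, -0.009], [0.048, 0.999, -0.002], [0.009, -0.002, -1.0]]
wrist_force: [0.1, -0.1, -1.8]
gripper_width: 39.5
```

```bash
python3 look.py w8 451 184.8 7.4 0
python3 - <<'E'
from h import *
print(plan([451.5,183.3,200]))
a=cv2.imread('pics/w7.png')[190:350,200:440];b=cv2.imread('pics/w8.png')[160:320,180:420]
cv2.imwrite('pics/w78.png',cv2.resize(np.hstack([a,b]),(800,267),interpolation=cv2.INTER_CUBIC))
E
```

```text
25.075 [448.2 184.4 213.5] [-0.0092 -0.0018 -1.    ] 39.5
(array([449.4, 183.8,   8.9]), np.float64(0.157), array([[464.1,  89.9],
       [449.4, 183.8],
       [434.6, 277.6]]))
(array([-0.34, -0.1 ,  1.35]), None)
```

View pics/w78.png

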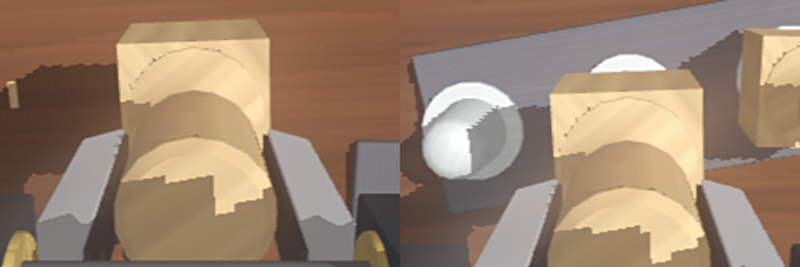

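Call:
arm_command(series=[0.3,-0.15,-0.07,0,0,0.3,-0.05,-0.03,0.3,0,0.3,0,0,0.8,0,0.3,0,0,1.1,0,0.3,0,0,1.0,0,0.3,0,0,0.6,0,0.3,0,0,0.3,0,0.3,0,0,0.1,0])

```text
time_s: 26.12
eef_pos: [449.5, 183.2, 168.1]
tool_rot: [[-0.999, 0.047, -0.01], [0.047, 0.999, -0.002], [0.01, -0.002, -1.0]]
wrist_force: [0.0, -0.2, -1.2]
gripper_width: 39.1
```

Call:
arm_command(series=[0.3,0,0,0.2,0,0.3,0,0,0.4,0,0.3,0,0,0.4,0,0.3,0,0,0.4,0,0.3,0,0,0.4,0,0.3,0,0,0.2,0])

```text
time_s: 26.88
eef_pos: [450.2, 183.4, 147.7]
tool_rot: [[-0.999, 0.047, -0.008], [0.047, 0.999, -0.001], [0.007, -0.002, -1.0]]
wrist_force: [0.6, 0.1, -0.8]
gripper_width: 39.2
```

Call:
arm_command(series=[0.3,0,0,0.3,0,0.3,0,0,0.3,0])

```text
time_s: 27.12
eef_pos: [450.7, 183.6, 141.7]
tool_rot: [[-0.999, 0.047, -0.006], [0.047, 0.999, -0.001], [0.006, -0.001, -1.0]]
wrist_force: [-0.5, 0.2, -0.3]
gripper_width: 39.5
```

Call:
arm_command(series=[0.3,0,0,0.4,0,0.3,0,0,0.4,0])

```text
time_s: 27.38
eef_pos: [451.4, 183.9, 135.1]
tool_rot: [[-0.999, 0.047, -0.005], [0.047, 0.999, -0.0], [0.005, -0.0, -1.0]]
wrist_force: [-1.4, -0.4, 7.2]
gripper_width: 39.5
```

Call:
arm_command(series=[0.3,0,0,0.4,0,0.3,0,0,0.4,0])

```text
time_s: 27.62
eef_pos: [451.7, 184.0, 130.1]
tool_rot: [[-0.999, 0.047, -0.005], [0.047, 0.999, -0.0], [0.005, -0.001, -1.0]]
wrist_force: [-6.2, -2.0, 23.7]
gripper_width: 39.3
```

Call:
arm_command(series=[0.3,0,0,0.5,0,0.3,0,0,0.5,0])

```text
time_s: 27.88
eef_pos: [452.1, 184.2, 130.0]
tool_rot: [[-0.999, 0.046, -0.006], [0.046, 0.999, -0.002], [0.006, -0.002, -1.0]]
wrist_force: [-11.7, -2.9, 30.3]
gripper_width: 39.6
```

Call:
arm_command(series=[0.3,0,0,0,0,0.3,0,0,0,0,0.66,0,0,0,0,0.66,0,0,0,0,0.66,0,0,0,0])

```text
time_s: 28.5
eef_pos: [451.6, 183.9, 129.7]
tool_rot: [[-0.999, 0.046, -0.007], [0.046, 0.999, -0.002], [0.007, -0.002, -1.0]]
wrist_force: [-0.2, 1.1, 0.2]
gripper_width: 61.5
```

Call:
arm_command(series=[0.66,0,0,-0.5,0,0.66,0,0,-2,0,0.66,0,0,-3.5,0,0.66,0,0,-3.5,0,0.66,0,0,-3,0,0.66,0,0,-2,0,0.66,0,0,-1,0,0.66,0,0,-0.4,0])

```text
time_s: 29.5
eef_pos: [452.4, 184.1, 294.1]
tool_rot: [[-0.999, 0.046, -0.008], [0.046, 0.999, -0.002], [0.008, -0.003, -1.0]]
wrist_force: [0.8, -0.1, 0.0]
gripper_width: 62.0
```

Call:
arm_command(series=[0.66,-0.46,-0.89,0,0,0.66,-0.92,-1.77,0,0,0.66,-1.47,-2.84,0,0,0.66,-1.84,-3.55,0,0,0.66,-1.84,-3.55,0,0,0.66,-1.84,-3.55,0,0,0.66,-1.84,-3.55,0,0,0.66,-1.84,-3.55,0,0])

```text
time_s: 30.5
eef_pos: [561.0, -62.7, 283.4]
tool_rot: [[-0.999, 0.043, -0.024], [0.043, 0.999, -0.002], [0.024, -0.003, -1.0]]
wrist_force: [0.0, -0.7, 0.5]
gripper_width: 61.9
```

Call:
arm_command(series=[0.66,-1.84,-3.55,0,0,0.66,-1.84,-3.55,0,0,0.66,-1.84,-3.55,0,0,0.66,-1.47,-2.84,0,0,0.66,-1.1,-2.13,0,0,0.66,-0.69,-1.33,0,0,0.66,-0.37,-0.71,0,0,0.66,-0.18,-0.35,0,0])

```text
time_s: 31.5
eef_pos: [643.2, -259.1, 267.5]
tool_rot: [[-0.998, 0.049, -0.043], [0.049, 0.999, 0.005], [0.043, 0.003, -0.999]]
wrist_force: [0.0, 0.3, 0.2]
gripper_width: 62.0
```

Call:
arm_command(series=[0.66,-0.2,0.5,-1,0,0.66,0,0.8,-1.5,0,0.66,0,0.4,-1.5,0,0.66,0,0.1,-1,0,0.66,0,0,-0.5,0,0.66,0,0,-0.2,0])

```text
time_s: 32.25
eef_pos: [649.6, -237.5, 332.0]
tool_rot: [[-0.998, 0.045, -0.038], [0.045, 0.999, 0.004], [0.038, 0.002, -0.999]]
wrist_force: [-0.5, 0.5, -0.8]
gripper_width: 62.3
```

Call:
arm_command(series=[0.66,0,0,2.5,0,0.66,0,0,5,0,0.66,0,0,0,0,0.66,0,0,0,0,0.66,0,0,0,0])

```text
time_s: 32.88
eef_pos: [647.9, -239.0, 259.3]
tool_rot: [[-0.998, 0.047, -0.034], [0.047, 0.999, 0.001], [0.034, -0.0, -0.999]]
wrist_force: [0.5, -0.2, -0.4]
gripper_width: 61.8
```

Call:
arm_command(series=[0.66,2,0,-1,0,0.66,4,0,0,0,0.66,4,0,0,0,0.66,4,0,0,0,0.66,0,0,0,0,0.66,0,0,0,0,0.66,0,0,0,0])

```text
time_s: 33.75
eef_pos: [512.3, -236.2, 287.9]
tool_rot: [[-0.999, 0.046, -0.012], [0.046, 0.999, -0.012], [0.011, -0.013, -1.0]]
wrist_force: [-0.4, 0.4, -0.0]
gripper_width: 62.2
```

Call:
arm_command(series=[0.66,-0.5,0,0,0,0.66,-1,0,0,0,0.66,-1.3,0,0,0,0.66,-1.5,0,0,0,0.66,-1.5,0,0,0,0.66,-1.5,0,0,0,0.66,-1.5,0,0,0,0.66,-1.5,0,0,0])

```text
time_s: 34.75
eef_pos: [625.1, -240.5, 283.5]
tool_rot: [[-0.999, 0.043, -0.013], [0.044, 0.999, -0.01], [0.012, -0.011, -1.0]]
wrist_force: [0.8, 1.2, 1.0]
gripper_width: 61.8
```

Call:
arm_command(series=[0.66,-1.2,0,0,0,0.66,-0.8,0,0,0,0.66,-0.4,0,0.3,0,0.66,-0.1,0,0.6,0,0.66,0,0,1,0,0.66,0,0,1,0,0.66,0,0,0.5,0,0.66,0,0,0.2,0])

```text
time_s: 35.75
eef_pos: [651.0, -241.4, 242.2]
tool_rot: [[-0.999, 0.043, -0.017], [0.043, 0.999, -0.009], [0.016, -0.009, -1.0]]
wrist_force: [0.0, 0.6, 0.6]
gripper_width: 61.8
```

Run:
```python
from h import *
s=bot.sense(); T=pose(s); print(s['time_s'],s['eef_pos'],s['tool_rot'][:,2])
w=bot.snapshot('wrist'); cv2.imwrite('pics/w9.png',w['color'])
print(plan([647,-241,209],87.2,s))
P=circ(w,647,-241,250,18.5,T);print(P.min(0),P.max(0))
for d in bot.silhouettes('square2_mid',w): print(d['p'],d['bbox'])
```

```text
35.75 [ 651.04978518 -241.38209129  242.17155256] [-0.01668359 -0.00876793 -0.99982237]
(array([0.35, 0.05, 3.32]), np.float64(0.33788880671703225))
[276.71685376 247.01458819] [355.47255121 321.94456948]
0.74 [553.3, 288.2, 629.2, 343.3]
0.62 [439.1, 294.3, 478.5, 339.7]
```

View pics/w9.png

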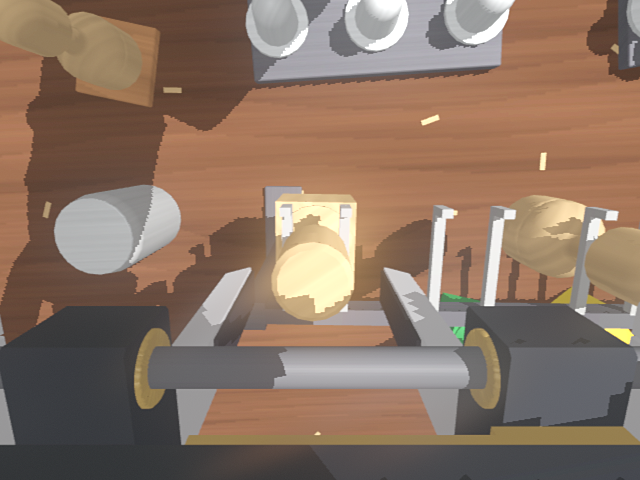

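Call:
arm_command(series=[0.66,0.2,0,0.3,0,0.66,0.15,0,0.8,0,0.66,0.05,0,0.8,0,0.66,0,0,0.7,0,0.66,0,0,0.4,0,0.66,0,0,0.1,0,0.66,0,0,0,0])

```text
time_s: 36.72
eef_pos: [646.6, -241.7, 209.8]
tool_rot: [[-0.999, 0.043, -0.016], [0.043, 0.999, -0.009], [0.015, -0.01, -1.0]]
wrist_force: [0.0, 0.5, -0.1]
gripper_width: 61.8
```

Call:
arm_command(series=[0.66,0,0,0,0])

```text
time_s: 36.85
eef_pos: [646.7, -241.8, 210.1]
tool_rot: [[-0.999, 0.043, -0.015], [0.043, 0.999, -0.01], [0.015, -0.01, -1.0]]
wrist_force: [0.5, -0.2, -0.2]
gripper_width: 61.9
```

Call:
arm_command(series=[0.3,0,0,0,0,0.3,0,0,0,0,0.3,0,0,0,0,0.3,0,0,0,0])

```text
time_s: 37.35
eef_pos: [647.1, -242.1, 210.9]
tool_rot: [[-0.999, 0.043, -0.014], [0.043, 0.999, -0.01], [0.014, -0.011, -1.0]]
wrist_force: [-0.6, 0.5, 0.2]
gripper_width: 39.3
```

Call:
arm_command(series=[0.3,0,0,-0.4,0,0.3,0,0,-0.8,0,0.3,0,0,-0.6,0,0.3,0,0,-0.2,0,0.3,0,0,0,0])

```text
time_s: 37.98
eef_pos: [647.3, -241.5, 231.9]
tool_rot: [[-0.999, 0.043, -0.015], [0.043, 0.999, -0.01], [0.014, -0.01, -1.0]]
wrist_force: [-0.3, -0.7, -1.3]
gripper_width: 39.0
```

Call:
arm_command(series=[0.3,0.4,0,0,0,0.3,1,0,0,0,0.3,1.8,0,0,0,0.3,2,0,0,0,0.3,1.6,0,0,0,0.3,1,0,0,0,0.3,0.5,0,0,0,0.3,0.2,0,0,0])

```text
time_s: 38.98
eef_pos: [556.0, -237.1, 231.9]
tool_rot: [[-0.999, 0.043, -0.018], [0.043, 0.999, -0.009], [0.017, -0.009, -1.0]]
wrist_force: [-0.3, -0.1, -1.7]
gripper_width: 39.6
```

Call:
arm_command(series=[0.3,0.25,0.76,0,0,0.3,0.5,1.5,0,0,0.3,0.75,2.3,0,0,0.3,0.94,2.85,0,0,0.3,0.94,2.85,0,0,0.3,0.94,2.85,0,0,0.3,0.94,2.85,0,0,0.3,0.94,2.85,0,0])

```text
time_s: 39.98
eef_pos: [498.2, -32.4, 231.0]
tool_rot: [[-0.999, 0.04, -0.017], [0.04, 0.999, -0.005], [0.017, -0.006, -1.0]]
wrist_force: [-0.1, -0.4, -0.6]
gripper_width: 39.6
```

Call:
arm_command(series=[0.3,0.94,2.85,0,0,0.3,0.9,2.7,0,0,0.3,0.7,2.2,0,0,0.3,0.5,1.6,0,0,0.3,0.4,1.2,0,0,0.3,0.25,0.75,0,0,0.3,0.1,0.4,0,0,0.3,0.05,0.1,0,0])

```text
time_s: 40.98
eef_pos: [456.6, 100.5, 231.4]
tool_rot: [[-0.999, 0.03, -0.016], [0.03, 1.0, -0.003], [0.016, -0.004, -1.0]]
wrist_force: [0.5, -0.0, -0.9]
gripper_width: 39.6
```

```bash
python3 look.py w10 451 184.8 7.4 0
python3 - <<'E'
from h import *
print(plan([463.5,89.3,210],87.2))
t=bot.snapshot('top'); cv2.imwrite('pics/t10.png',t['color'])
w=cv2.imread('pics/w10.png')
cv2.imwrite('pics/w10c.png',np.vstack([cv2.resize(w[130:350,140:560],(800,419)),cv2.resize(t['color'][255:315,200:420],(800,218))])[:600])
E
```

```text
40.975 [456.6 100.5 231.4] [-0.0162 -0.0034 -0.9999] 39.6
(array([443.2, 202.4, -11.1]), np.float64(0.494), array([[425. , 109.2],
       [443.2, 202.4],
       [461.4, 295.7]]))
(array([-0.76, -1.08,  2.13]), np.float64(1.08597774537445))
```

Run:
```python
from h import *
s=bot.sense();T=pose(s);w=bot.snapshot('wrist')
for l in('square2_mid','board_left'):
  for d in bot.silhouettes(l,w): print(l,d['p'],d['bbox'])
for x,y in((451.8,184),(440,278.3)):
  P=np.vstack([circ(w,x,y,169,18.5,T),circ(w,x,y,149,20,T),[project(w,np.array([x+a,y+b,z]),T) for a in(-28,28) for b in (-28,28) for z in (21,81)]]); print(P.min(0),P.max(0))
t=np.radians(7.2);u=np.array([-np.sin(t),np.cos(t)]);v=np.array([np.cos(t),np.sin(t)]);c=np.array([451.6,183.7])
for a in(-50,50):
  for b in(-122.5,122.5): print('corner',project(w,np.append(c+a*v+b*u,15),T).round(0))
P=circ(w,463.5,89.5,21,30,T);print('sp0',P.min(0),P.max(0))
```

```text
square2_mid 0.92 [467.5, 167.5, 627.3, 252.0]
board_left 0.83 [275.2, 140.5, 515.8, 262.5]
[371.58926568 182.74765818] [474.78097956 271.77638578]
[463.31510301 167.9782189 ] [625.0808864  250.26948759]
corner [273. 181.]
corner [514. 142.]
corner [289. 273.]
corner [519. 239.]
sp0 [277.98137067 196.00452539] [336.13048198 253.2726975 ]
```

View pics/w10c.png

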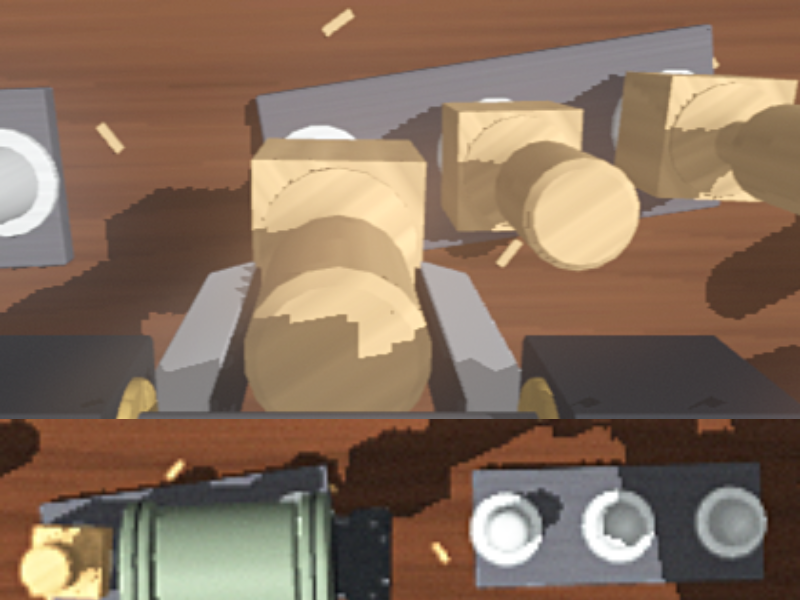

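Call:
arm_command(series=[0.3,-0.3,-0.4,0,0,0.3,-0.3,-0.4,0.2,0,0.3,-0.12,-0.18,0.4,0,0.3,0,0,0.5,0,0.3,0,0,0.5,0,0.3,0,0,0.3,0,0.3,0,0,0.1,0,0.3,0,0,0,0])

```text
time_s: 42.22
eef_pos: [463.6, 88.5, 209.1]
tool_rot: [[-0.999, 0.032, -0.018], [0.032, 0.999, -0.003], [0.018, -0.004, -1.0]]
wrist_force: [0.5, 0.4, -1.2]
gripper_width: 39.2
```

```bash
python3 -c "
from h import *
s=bot.sense();print(s['eef_pos'],s['tool_rot'][:,2],plan([463.5,89.8,170],87.2))"
```

```text
[463.62801136  88.53260409 209.14349289] [-0.01778484 -0.00342666 -0.99983597] (array([-0.05,  0.14,  3.91]), np.float64(0.980174706222968))
```

Call:
arm_command(series=[0.3,-0.03,0.1,0.3,0,0.3,-0.03,0.03,0.7,0,0.3,0,0,1.0,0,0.3,0,0,1.0,0,0.3,0,0,0.6,0,0.3,0,0,0.3,0,0.3,0,0,0.1,0])

```text
time_s: 43.1
eef_pos: [463.2, 89.9, 165.9]
tool_rot: [[-0.999, 0.032, -0.019], [0.032, 0.999, -0.003], [0.018, -0.004, -1.0]]
wrist_force: [-0.1, 0.4, -0.9]
gripper_width: 39.3
```

Call:
arm_command(series=[0.3,0,0,0.2,0,0.3,-0.03,0,0.4,0,0.3,-0.02,0,0.4,0,0.3,0,0,0.4,0,0.3,0,0,0.3,0,0.3,0,0,0.2,0])

```text
time_s: 43.85
eef_pos: [464.1, 89.7, 146.4]
tool_rot: [[-0.999, 0.032, -0.017], [0.032, 0.999, -0.003], [0.017, -0.004, -1.0]]
wrist_force: [1.1, 0.7, -2.0]
gripper_width: 39.5
```

Call:
arm_command(series=[0.3,0,0,0.3,0,0.3,0,0,0.3,0])

```text
time_s: 44.1
eef_pos: [463.9, 89.7, 140.1]
tool_rot: [[-0.999, 0.032, -0.017], [0.032, 0.999, -0.003], [0.017, -0.004, -1.0]]
wrist_force: [-0.2, 0.3, -2.1]
gripper_width: 39.4
```

Call:
arm_command(series=[0.3,0,0,0.4,0,0.3,0,0,0.4,0])

```text
time_s: 44.35
eef_pos: [464.4, 89.9, 133.7]
tool_rot: [[-0.999, 0.032, -0.016], [0.032, 0.999, -0.003], [0.016, -0.004, -1.0]]
wrist_force: [-3.5, -0.1, 7.5]
gripper_width: 39.4
```

Call:
arm_command(series=[0.3,0,0,0.4,0,0.3,0,0,0.4,0])

```text
time_s: 44.6
eef_pos: [464.8, 89.9, 129.5]
tool_rot: [[-0.999, 0.031, -0.016], [0.031, 1.0, -0.003], [0.016, -0.004, -1.0]]
wrist_force: [-8.7, -0.4, 24.6]
gripper_width: 39.3
```

Call:
arm_command(series=[0.3,0,0,0.5,0,0.3,0,0,0.5,0])

```text
time_s: 44.85
eef_pos: [465.1, 90.0, 129.5]
tool_rot: [[-0.999, 0.031, -0.017], [0.031, 1.0, -0.004], [0.017, -0.004, -1.0]]
wrist_force: [-13.4, -1.3, 29.7]
gripper_width: 39.5
```

Call:
arm_command(series=[0.3,0,0,0,0,0.3,0,0,0,0,0.66,0,0,0,0,0.66,0,0,0,0,0.66,0,0,0,0])

```text
time_s: 45.48
eef_pos: [465.5, 89.9, 129.8]
tool_rot: [[-0.999, 0.031, -0.016], [0.031, 1.0, -0.004], [0.016, -0.005, -1.0]]
wrist_force: [0.7, 0.7, 0.5]
gripper_width: 61.6
```

Call:
arm_command(series=[0.66,0,0,-0.5,0,0.66,0,0,-2,0,0.66,0,0,-3.5,0,0.66,0,0,-3.5,0,0.66,0,0,-3,0,0.66,0,0,-2,0,0.66,0,0,-1,0,0.66,0,0,-0.4,0])

```text
time_s: 46.48
eef_pos: [468.1, 90.5, 294.4]
tool_rot: [[-0.999, 0.031, -0.016], [0.031, 1.0, -0.004], [0.016, -0.005, -1.0]]
wrist_force: [-0.5, -0.6, -0.5]
gripper_width: 61.8
```

Call:
arm_command(series=[0.66,1.5,-0.5,0,-0.5,0.66,3,-0.5,0,-0.5,0.66,3,0,0,0,0.66,0,0,0,0,0.66,0,0,0,0,0.66,0,0,0,0])

```text
time_s: 47.22
eef_pos: [386.5, 80.8, 290.8]
tool_rot: [[-1.0, 0.012, -0.025], [0.012, 1.0, -0.005], [0.025, -0.005, -1.0]]
wrist_force: [-0.0, 0.1, -0.3]
gripper_width: 62.2
```

Run:
```python
from h import *
s=bot.sense();T=pose(s);print(s['time_s'],s['eef_pos'],s['tool_rot'][:,2],plan([656,-61.5,290],87.2,s))
w=bot.snapshot('wrist'); cv2.imwrite('pics/w11.png',w['color'])
```

```text
47.225 [386.48071304  80.80588933 290.79472198] [-0.0254114  -0.00457123 -0.99966663] (array([-27.12, -13.91,  -0.54]), np.float64(2.11522417948855))
```

Call:
arm_command(series=[0.66,-0.5,-0.25,0,0.7,0.66,-1,-0.5,0,0.7,0.66,-1.6,-0.8,0,0.7,0.66,-2,-1,0,0,0.66,-2.2,-1.1,0,0,0.66,-2.2,-1.1,0,0,0.66,-2.2,-1.1,0,0,0.66,-2.2,-1.1,0,0])

```text
time_s: 48.28
eef_pos: [532.9, -1.5, 286.1]
tool_rot: [[-0.998, 0.054, -0.025], [0.054, 0.999, -0.005], [0.025, -0.007, -1.0]]
wrist_force: [-0.6, -0.7, 0.9]
gripper_width: 62.1
```

Call:
arm_command(series=[0.66,-2.2,-1.15,0,0,0.66,-2.2,-1.15,0,0,0.66,-2.2,-1.15,0,0,0.66,-2.2,-1.15,0,0,0.66,-1.8,-0.9,0,0,0.66,-1.2,-0.6,0,0,0.66,-0.6,-0.3,0,0,0.66,-0.2,-0.1,0,0])

```text
time_s: 49.28
eef_pos: [666.3, -85.3, 275.4]
tool_rot: [[-0.998, 0.064, -0.03], [0.064, 0.998, -0.005], [0.029, -0.007, -1.0]]
wrist_force: [-0.4, 0.9, -0.6]
gripper_width: 62.3
```

Call:
arm_command(series=[0.66,2,0.8,-1,-0.5,0.66,4,0.8,-0.5,-0.4,0.66,4,0.5,0,0,0.66,4,0,0,0,0.66,0,0,0,0,0.66,0,0,0,0,0.66,0,0,0,0])

```text
time_s: 50.15
eef_pos: [525.1, -56.2, 294.3]
tool_rot: [[-0.998, 0.047, -0.029], [0.047, 0.999, -0.005], [0.029, -0.006, -1.0]]
wrist_force: [-0.2, -0.7, 0.5]
gripper_width: 61.9
```

Run:
```python
from h import *
s=bot.sense();T=pose(s);print(s['time_s'],s['eef_pos'],s['tool_rot'][:,2],plan([656,-61.5,290],87.2,s))
```

```text
50.15 [525.10025495 -56.15033248 294.29471726] [-0.02889157 -0.00512774 -0.9995694 ] (array([-13.11,   0.08,   0.05]), np.float64(0.10800890792900475))
```

Call:
arm_command(series=[0.66,-0.5,0,0,0,0.66,-1,0,0,0,0.66,-1.5,0,0,0,0.66,-1.5,0,0,0,0.66,-1.5,0,0,0,0.66,-1.5,0,0,0,0.66,-1.5,0,0,0,0.66,-1.4,0,0,0])

```text
time_s: 51.15
eef_pos: [639.0, -62.0, 288.0]
tool_rot: [[-0.998, 0.047, -0.03], [0.047, 0.999, -0.005], [0.03, -0.006, -1.0]]
wrist_force: [0.3, -0.1, 0.3]
gripper_width: 61.8
```

Call:
arm_command(series=[0.66,-1,0,0,0,0.66,-0.6,0,0,0,0.66,-0.2,0,0,0,0.66,0,0,2.5,0,0.66,0,0,3,0,0.66,0,0,0,0,0.66,0,0,0,0,0.66,0,0,0,0])

```text
time_s: 52.15
eef_pos: [659.0, -63.5, 233.6]
tool_rot: [[-0.999, 0.047, -0.026], [0.047, 0.999, -0.005], [0.026, -0.007, -1.0]]
wrist_force: [0.4, 0.6, 0.7]
gripper_width: 62.2
```

```bash
cat > k.py <<'E'
from h import *
s=bot.sense(); T=pose(s); print(s['time_s'],s['eef_pos'],s['tool_rot'][:,2])
w=bot.snapshot('wrist'); cv2.imwrite('pics/w12.png',w['color'])
print(plan([656,-61.5,209],87.2,s))
P=circ(w,656,-61.5,230,20,T);print('straight part',P.min(0),P.max(0), project(w,np.array([656,-61.5,250]),T))
for l in ('round1_mid','square2_mid'):
  for d in bot.silhouettes(l,w): print(l,d['p'],d['bbox'])
E
python3 k.py
```

```text
52.15 [658.97947386 -63.49079863 233.57207599] [-0.0263404  -0.00535966 -0.99963866]
(array([0.24, 0.2 , 2.46]), np.float64(0.11817283140382528))
straight part [279.60434842 240.46542027] [359.69250419 317.14354767] [319.57063514 293.43263312]
square2_mid 0.78 [273.5, 332.7, 334.4, 421.3]
```

Run:
```python
import cv2,numpy as np
a=cv2.imread('pics/w12.png'); h=cv2.cvtColor(a,cv2.COLOR_BGR2HSV)
m=((h[...,0]>12)&(h[...,0]<24)&(h[...,1]>60)&(h[...,1]<150)&(h[...,2]>90)).astype(np.uint8)
m=cv2.morphologyEx(m,cv2.MORPH_OPEN,np.ones((5,5)))
n,_,st,c=cv2.connectedComponentsWithStats(m)
print([ (st[i].tolist(),c[i].round(0)) for i in range(1,n) if st[i][4]>200])
for r in range(200,345,12):
    x=np.where(m[r,230:400])[0]; print(r,(x.min()+230,x.max()+230,len(x)) if len(x) else None)
```

```text
[([465, 0, 90, 46, 3533], array([506.,  22.])), ([552, 0, 12, 26, 225], array([558.,  13.])), ([568, 0, 72, 28, 1818], array([603.,  13.])), ([263, 197, 106, 122, 7538], array([318., 262.])), ([508, 288, 25, 17, 229], array([520., 296.])), ([133, 328, 37, 81, 1483], array([148., 369.])), ([464, 328, 37, 81, 1478], array([486., 368.])), ([187, 396, 451, 49, 7333], array([417., 434.]))]
200 (np.int64(304), np.int64(335), 32)
212 (np.int64(295), np.int64(343), 49)
224 (np.int64(295), np.int64(342), 48)
236 (np.int64(295), np.int64(359), 54)
248 (np.int64(288), np.int64(359), 68)
260 (np.int64(277), np.int64(363), 87)
272 (np.int64(274), np.int64(358), 69)
284 (np.int64(274), np.int64(361), 64)
296 (np.int64(276), np.int64(361), 86)
308 (np.int64(292), np.int64(368), 69)
320 None
332 None
344 (np.int64(350), np.int64(361), 12)
```

Call:
arm_command(series=[0.66,0.12,0.1,0.3,0,0.66,0.08,0.05,0.7,0,0.66,0,0,0.7,0,0.66,0,0,0.4,0,0.66,0,0,0.1,0,0.66,0,0,0,0])

```text
time_s: 53.05
eef_pos: [656.2, -61.9, 210.0]
tool_rot: [[-0.999, 0.047, -0.026], [0.047, 0.999, -0.005], [0.026, -0.007, -1.0]]
wrist_force: [0.3, -0.1, -0.2]
gripper_width: 62.3
```

Call:
arm_command(series=[0.66,0,0,0,0])

```text
time_s: 53.18
eef_pos: [656.3, -61.9, 210.1]
tool_rot: [[-0.999, 0.047, -0.026], [0.047, 0.999, -0.005], [0.026, -0.007, -1.0]]
wrist_force: [-0.0, -0.1, 0.0]
gripper_width: 62.2
```

Call:
arm_command(series=[0.3,0,0,0,0,0.3,0,0,0,0,0.3,0,0,0,0,0.3,0,0,0,0])

```text
time_s: 53.68
eef_pos: [656.7, -62.0, 210.7]
tool_rot: [[-0.999, 0.047, -0.025], [0.047, 0.999, -0.006], [0.025, -0.007, -1.0]]
wrist_force: [-0.5, -0.3, 0.6]
gripper_width: 38.7
```

Call:
arm_command(series=[0.3,0,0,-0.4,0,0.3,0,0,-0.8,0,0.3,0,0,-0.6,0,0.3,0,0,-0.2,0,0.3,0,0,0,0])

```text
time_s: 54.3
eef_pos: [657.3, -61.9, 232.2]
tool_rot: [[-0.999, 0.047, -0.025], [0.047, 0.999, -0.006], [0.025, -0.007, -1.0]]
wrist_force: [-0.1, -0.5, -0.6]
gripper_width: 39.1
```

Call:
arm_command(series=[0.3,0.4,0,0,0,0.3,1,0,0,0,0.3,1.8,0,0,0,0.3,2,0,0,0,0.3,1.6,0,0,0,0.3,1,0,0,0,0.3,0.5,0,0,0,0.3,0.2,0,0,0])

```text
time_s: 55.3
eef_pos: [565.9, -57.3, 233.1]
tool_rot: [[-0.999, 0.047, -0.028], [0.047, 0.999, -0.005], [0.028, -0.006, -1.0]]
wrist_force: [0.6, -0.3, -0.7]
gripper_width: 38.7
```

```bash
python3 look.py w13 463 -178 0 012
python3 - <<'E'
from h import *
t=bot.snapshot('top'); cv2.imwrite('pics/t13.png',t['color'])
print([ (d['p'],d['bbox']) for d in bot.silhouettes('board_right',t)])
E
```

```text
55.3 [565.9 -57.3 233.1] [-0.0281 -0.0051 -0.9996] 38.7
(array([ 460.8, -178.1,    0.5]), np.float64(0.249), array([[ 461.7, -273.1],
       [ 460.8, -178.1],
       [ 460. ,  -83.1]]))
[(0.9, [330.1, 265.8, 411.1, 299.7]), (0.34, [221.9, 185.0, 417.7, 235.5])]
```

Call:
arm_command(series=[0.3,0.5,-0.15,0,0,0.3,1.2,-0.37,0,0,0.3,1.9,-0.6,0,0,0.3,2.2,-0.68,0,0,0.3,2,-0.62,0,0,0.3,1.3,-0.4,0,0,0.3,0.7,-0.2,0,0,0.3,0.3,-0.1,0,0])

```text
time_s: 56.45
eef_pos: [458.6, -85.3, 235.8]
tool_rot: [[-0.998, 0.047, -0.029], [0.047, 0.999, -0.006], [0.028, -0.007, -1.0]]
wrist_force: [0.4, 0.3, -0.8]
gripper_width: 39.1
```

Call:
arm_command(series=[0.3,0,0,0.3,0,0.3,0,0,0.5,0,0.3,0,0,0.5,0,0.3,0,0,0.3,0,0.3,0,0,0.1,0,0.3,0,0,0,0])

```text
time_s: 57.2
eef_pos: [458.9, -85.1, 216.8]
tool_rot: [[-0.999, 0.046, -0.029], [0.046, 0.999, -0.005], [0.029, -0.006, -1.0]]
wrist_force: [0.2, -1.0, -1.2]
gripper_width: 39.1
```

```bash
python3 look.py w14 461 -178 0.5 01
python3 - <<'E'
from h import *
print(plan([461.3,-84.3,170],87.2))
E
```

```text
57.2 [458.9 -85.1 216.8] [-0.0294 -0.0049 -0.9996] 39.1
(array([ 461.7, -179.1,    1. ]), np.float64(0.248), array([[ 463.4, -274. ],
       [ 461.7, -179.1],
       [ 460. ,  -84.1]]))
(array([-0.37,  0.12,  4.68]), np.float64(0.16322014062396306))
```

Call:
arm_command(series=[0.3,-0.2,0.05,0,0,0.3,-0.15,0.03,0.3,0,0.3,-0.05,0,0.8,0,0.3,0,0,1.1,0,0.3,0,0,1.1,0,0.3,0,0,0.7,0,0.3,0,0,0.3,0,0.3,0,0,0.1,0])

```text
time_s: 58.25
eef_pos: [461.4, -84.6, 169.2]
tool_rot: [[-0.998, 0.046, -0.03], [0.046, 0.999, -0.005], [0.03, -0.006, -1.0]]
wrist_force: [-1.3, -0.2, -0.6]
gripper_width: 39.2
```

Call:
arm_command(series=[0.3,-0.03,0,0.2,0,0.3,-0.05,0,0.4,0,0.3,-0.03,0,0.4,0,0.3,0,0,0.4,0,0.3,0,0,0.3,0,0.3,0,0,0.2,0])

```text
time_s: 59.0
eef_pos: [462.1, -84.8, 149.6]
tool_rot: [[-0.998, 0.046, -0.03], [0.046, 0.999, -0.005], [0.03, -0.006, -1.0]]
wrist_force: [-0.5, 0.8, -0.3]
gripper_width: 39.3
```

Call:
arm_command(series=[0.3,0,0,0.3,0,0.3,0,0,0.3,0])

```text
time_s: 59.25
eef_pos: [461.8, -84.9, 143.3]
tool_rot: [[-0.998, 0.046, -0.03], [0.046, 0.999, -0.005], [0.03, -0.006, -1.0]]
wrist_force: [-0.9, -0.5, -0.6]
gripper_width: 38.8
```

Call:
arm_command(series=[0.3,0,0,0.4,0,0.3,0,0,0.4,0])

```text
time_s: 59.5
eef_pos: [461.9, -84.5, 136.0]
tool_rot: [[-0.998, 0.046, -0.03], [0.046, 0.999, -0.004], [0.029, -0.005, -1.0]]
wrist_force: [-2.2, -0.2, 6.9]
gripper_width: 39.0
```

Call:
arm_command(series=[0.3,0,0,0.4,0,0.3,0,0,0.4,0])

```text
time_s: 59.75
eef_pos: [462.7, -84.4, 130.6]
tool_rot: [[-0.999, 0.046, -0.028], [0.046, 0.999, -0.004], [0.028, -0.005, -1.0]]
wrist_force: [-4.3, 1.3, 11.2]
gripper_width: 39.1
```

Call:
arm_command(series=[0.3,0,0,0.5,0,0.3,0,0,0.5,0])

```text
time_s: 60.0
eef_pos: [462.9, -84.5, 129.6]
tool_rot: [[-0.999, 0.046, -0.029], [0.046, 0.999, -0.004], [0.029, -0.005, -1.0]]
wrist_force: [-12.5, 4.3, 34.5]
gripper_width: 38.9
```

Call:
arm_command(series=[0.3,0,0,0,0,0.3,0,0,0,0,0.66,0,0,0,0,0.66,0,0,0,0,0.66,0,0,0,0])

```text
time_s: 60.62
eef_pos: [463.6, -84.8, 129.9]
tool_rot: [[-0.999, 0.045, -0.027], [0.046, 0.999, -0.005], [0.027, -0.006, -1.0]]
wrist_force: [-0.3, -0.1, 0.5]
gripper_width: 61.6
```

Call:
arm_command(series=[0.66,0,0,-0.5,0,0.66,0,0,-2,0,0.66,0,0,-3.5,0,0.66,0,0,-3.5,0,0.66,0,0,-3,0,0.66,0,0,-2,0,0.66,0,0,-1,0,0.66,0,0,-0.4,0])

```text
time_s: 61.62
eef_pos: [468.4, -84.2, 294.8]
tool_rot: [[-0.999, 0.046, -0.026], [0.046, 0.999, -0.005], [0.026, -0.006, -1.0]]
wrist_force: [1.0, -0.8, 0.1]
gripper_width: 62.1
```

Call:
arm_command(series=[0.66,0.5,0,0,0,0.66,1.5,0,0,0,0.66,2,0,0,0,0.66,2,0,0,0,0.66,1.5,0,0,0,0.66,0.8,0,0,0,0.66,0.3,0,0,0,0.66,0,0,0,0])

```text
time_s: 62.62
eef_pos: [372.9, -78.4, 291.5]
tool_rot: [[-0.998, 0.046, -0.037], [0.046, 0.999, -0.001], [0.037, -0.003, -0.999]]
wrist_force: [0.8, 0.1, -0.8]
gripper_width: 61.7
```

Run:
```python
from h import *
s=bot.sense(); print(s['time_s'],s['eef_pos'],s['wrist_force'])
t=bot.snapshot('top');c=bot.snapshot('scene');w=bot.snapshot('wrist')
a=cv2.resize(c['color'][130:330,210:560],(700,400),interpolation=cv2.INTER_CUBIC)
b=cv2.resize(t['color'][180:315,140:490],(700,270)); im=np.vstack([a,b])
cv2.imwrite('pics/final.png',cv2.resize(im,(620,593),interpolation=cv2.INTER_AREA)); cv2.imwrite('pics/w15.png',w['color'])
for l in('board_left','board_right'): print(l,[(d['p'],d['bbox']) for d in bot.silhouettes(l,t)][:1])
off=lambda X:((project(c,np.array(X))-[210,130])*2*620/700).round(0)
for x,y in((440.2,278.4),(452,184),(465,90),(462,-84.5)): print(off((x,y,21.)),off((x,y,169.)))
```

```text
62.625 [372.91112895 -78.41165919 291.52425158] [ 0.81329427  0.0549926  -0.83460676]
board_left [(0.89, [207.1, 266.3, 289.1, 305.2])]
board_right [(0.75, [331.1, 268.0, 409.4, 299.6])]
[446. 270.] [474. 203.]
[380. 235.] [401. 166.]
[318. 202.] [331. 131.]
[222. 135.] [226.  62.]
```

View pics/final.png

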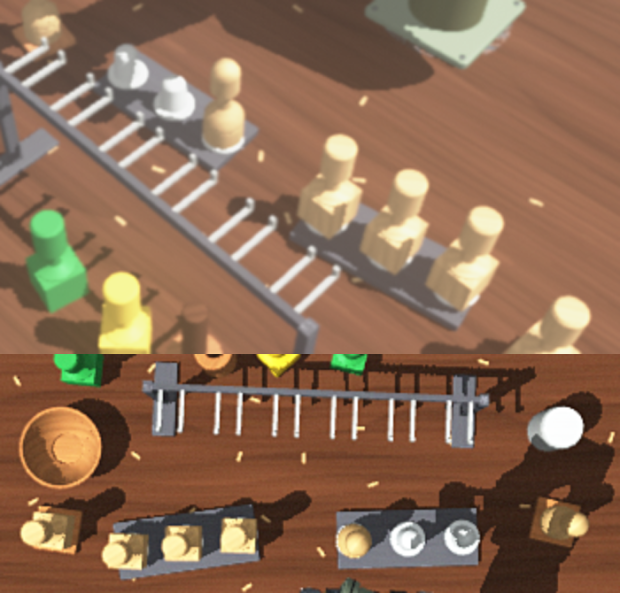

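```bash
python3 -c "
from workcell import bot
print(bot.hand_in())"
```

```text
the job is handed in; nothing more can be done
None
```

All four finials that were on the rack are pressed onto spigots, and the job is handed in at about 63 s of the 210 s allowed. The three square ones went on the left board, where the square sample stands, on spigots 2, 1 and 0. The round one went on the right board's spigot 2, where the round sample stands.

- **Seating:** each finial began to resist about 6–9 mm above home. Each then stopped at the depth expected for sitting on the shoulder, to within 0.5 mm. The final push reached 26–35 N, more than the 8–16 N it should take.
- **Final pictures:** all four finials stand upright and the rack is empty. The bowl, tin, mallet and samples look undisturbed, though the pictures do not show all of each. The robot is clear of everything.
- **Checks that disagreed:**
  - In the last side-camera picture the left-board finials appear about 7 pixels, roughly 10 mm, from where the arm put them. The shift is about the same at top and bottom of all three. It is either a camera offset or the board was knocked a little afterwards; I did not settle which. They still look upright on their spigots.
  - The tool drifted up to about 2.5° off vertical between moves. It changed little while a finial was held.

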